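# Load and clamp a pack of tee brackets in the welding fixture

### The job

Load every steel tee bracket lying on the bench into the welding fixture: push the capstan's spokes round to open the clamp far enough, set the brackets down on the bed one behind another with their foot plates flat on it, webs up and parallel to the jaws, roughly central across the bed, then wind the capstan the other way until the whole pack is squeezed tight between jaw and fence. With the pack tight, twist the start knob on the control box fully to its stop and let it spring back, leaving the pack tightly clamped and the hammer, spray can and ring where they are.

Things in the scene. Friction and masses are not known exactly. Their poses are not given: they have to be found in the camera images.
- fixture: Fixed clamping fixture. Origin on the bench under the middle of the fence face; local y is the clamping direction (from the fence to the jaw and on to the capstan), local x points across the bed away from the robot, z up. A flat steel bed 110 wide (x), 30 high, with the fence at y = 0; a red gear housing 90 x 90, 85 high, centred at y = +375, carries the capstan.
- bed (a point): Middle of the lower edge of the fence face, on the bed's top (30 above the bench); axes as the fixture. Brackets lie on the bed at y from 0 (fence) up to the jaw.
- fence: Green fixed jaw across the bed, 110 wide, 25 thick, standing 35 above the bed; its clamping face is at y = 0 of point bed, facing +y.
- jaw: Green sliding jaw, 100 wide, 30 thick, standing 35 above the bed, driven through a rack (a 20 x 20 steel bar behind it, passing through the housing). Its origin lies at the height of the bench below the middle of its clamping face (that face looks to the fence), so its y in point bed is the clamp's opening: 30 + 14 per rad of joint capstan, 30 to 200 mm.
- capstan (a joint): Spoked capstan, upright axis, rad, 0 to 12.2, growing anticlockwise seen from above, which opens the jaw 14 mm per rad; clockwise closes it. Friction 0.3 N m holds it where left (4 N at 80 mm from the axis turns it). It stalls once the pack is against the fence: pushing the spoke on with 8 N or more clamps it firmly, and friction then keeps it tight.
- hub (a point): On the capstan's axis at the spokes' centre line, 125 above the bench; fixed, axes as the fixture. Four spokes 14 thick at right angles reach 118 from the axis, ending in black balls 26 across; at joint angle a they point at a, a+90, a+180, a+270 degrees from local x, anticlockwise. The housing's top lies 40 below their centre line.
- guard (a point): Middle of the near edge of the red guard grille (flat bars 8 wide with 21 gaps, on two posts at its far corners), on its top, 149 above the bench; axes as the fixture. 4 thick; it runs from here 100 further (+x) and 105 to either side; this edge is 30 beyond the capstan axis. Spokes pass beneath it, fingers cannot: push on the robot's side of the hub and take each next spoke as it comes round.
- control_box: Fixed grey control box, 90 x 110, 50 high, on the bench; origin under its middle. Carries the start knob on top.
- start_knob (a joint): Black bar-shaped knob on the control box, rad; 0 at rest (bar along the box's local x), growing clockwise seen from above to its stop at 1.2. A spring (0.15 N m per rad) brings it back to 0 when released.
- knob_grip (a point): On the knob's axis, 75 above the bench, at the height to pinch it; axes as the box. The bar is 60 long, 14 thick, 30 high, its top 90 above the bench.
- bracket1: Bare steel tee bracket, 0.5 kg: foot plate 90 (local x) x 40 (y) x 12 thick, with an upright web 70 (x) x 8 (y) in the middle, its top 52 above the underside. Origin at the centre of the underside. Grip it by the web. Three or four of these alike are present; None if absent.
- bracket2: Bare steel tee bracket, 0.5 kg: foot plate 90 (local x) x 40 (y) x 12 thick, with an upright web 70 (x) x 8 (y) in the middle, its top 52 above the underside. Origin at the centre of the underside. Grip it by the web. Three or four of these alike are present; None if absent.
- bracket3: Bare steel tee bracket, 0.5 kg: foot plate 90 (local x) x 40 (y) x 12 thick, with an upright web 70 (x) x 8 (y) in the middle, its top 52 above the underside. Origin at the centre of the underside. Grip it by the web. Three or four of these alike are present; None if absent.
- bracket4: Bare steel tee bracket, 0.5 kg: foot plate 90 (local x) x 40 (y) x 12 thick, with an upright web 70 (x) x 8 (y) in the middle, its top 52 above the underside. Origin at the centre of the underside. Grip it by the web. Three or four of these alike are present; None if absent.
- hammer: Bystander: hammer 260 long lying on the bench beyond the fixture. Origin under its middle.
- spray_can: Bystander: spray can, 60 across, 170 tall, upright; origin under its middle.
- flange: Bystander: flat steel ring 110 across, 20 thick, lying on the bench; origin under its middle.

How it is judged:
On the way, in this order (a step that is already met when the one before it is completed fails the run):
1. every bracket lies flat on the bed between fence and jaw, webs parallel to them (y of each of bracket1, bracket2, bracket3, bracket4 in the frame of bed above 0.01 m and y of each of bracket1, bracket2, bracket3, bracket4 in the frame of jaw below -0.01 m and x of bracket1 in the frame of bed between -0.025 and 0.025 m and z of bracket1 in the frame of bed between -0.004 and 0.004 m and angle between each of bracket1, bracket2, bracket3, bracket4's own z axis and vertical below 0.12 rad and angle between the x axis of each of bracket1, bracket2, bracket3, bracket4 and the x axis of bed, either way round below 0.2 rad and x of bracket2 in the frame of bed between -0.025 and 0.025 m and z of bracket2 in the frame of bed between -0.004 and 0.004 m and x of bracket3 in the frame of bed between -0.025 and 0.025 m and z of bracket3 in the frame of bed between -0.004 and 0.004 m and x of bracket4 in the frame of bed between -0.025 and 0.025 m and z of bracket4 in the frame of bed between -0.004 and 0.004 m), for 0.2 s.
2. the pack is squeezed tight between jaw and fence (over 8 N on both) (all of step 1 and contact force between each of jaw, fence and anything else above 8 N), for 0.2 s.
3. start knob twisted to its stop with the pack tight (value of joint start_knob above 1.1 rad and contact force between each of jaw, fence and anything else above 3 N), for 0.1 s.
4. start knob let go and sprung back (value of joint start_knob below 0.1 rad), for 0.2 s.
At the end, for the whole second after the job is handed in: Every bracket lies flat and upright on the bed between fence and jaw, within 25 mm of the bed's centre line and 0.2 rad of square, the pack held between jaw and fence with over 3 N on both, the start knob sprung back (below 0.1 rad), everything at rest (all of step 1 and contact force between each of jaw, fence and anything else above 3 N and value of joint start_knob below 0.1 rad and linear speed of each of bracket1, bracket2, bracket3, bracket4 below 0.02 m/s); the robot touches nothing.
It fails at once if the hammer is disturbed (moved over 30 mm) (distance of hammer from where it was at the start of the episode above 0.03 m).
It fails at once if the spray can is disturbed (moved over 30 mm) (distance of spray_can from where it was at the start of the episode above 0.03 m).
It fails at once if the steel ring is disturbed (moved over 30 mm) (distance of flange from where it was at the start of the episode above 0.03 m).
Of bracket1, bracket2, bracket3, bracket4 only 3 to 4 are there at a start; the rules pass over those that are not, and their reading is None.
At some moment in a run one of bracket1, bracket2, bracket3, bracket4 may be knocked a few centimetres aside while the robot is not near it.
Once in a run the grip may slacken for a moment while it holds something.
It also fails if it takes over 210 s, if anything falls off the work surface, if the arm or the gripper's body presses on something with over 40 N, if the wrist force passes 120 N, or if a joint passes its speed limit or range.

### The arm

A 6-joint arm with a two-finger parallel gripper is mounted at the origin on the work surface. World frame = base frame: x ahead of the robot, y to its left, z up, the work surface at z = 0. Lengths are in m, angles in rad, forces in N, time in s.
With the tool pointing down it reaches from about 0.25 to 0.8 m from the base axis. Payload 8.5 kg.
Tool frame: the origin (TCP) lies midway between the tips of the shut fingers; the grasp point (between the pads) lies 19 mm behind it; z points along the fingers, y is the line along which they close (so a half turn about z gives the same grasp; the last joint's range is limited). The gripper opens to 85 mm and grips with 20 to 120 N. Pads are 22 mm wide; open, the fingers measure 114 mm over their backs; the gripper's body (76 mm by 85 mm) begins 54 mm behind the grasp point. The pads swing forward as they close: fully open they stand 13 mm farther back than shut.
Start: joints at [1.239, 0.238, -0.013, 1.319, 0, 1.571], TCP at [0.171, 0.496, 0.205] pointing down, gripper open.
Joint ranges: [-2.66, 2.66], [-1.03, 1.9], [-1.14, 1.46], [-1.82, 2.27], [-1.45, 1.34], [-3.14, 3.14]. Speed limits (rad/s): [2.22, 2.22, 2.79, 3.14, 3.14, 3.14].

### API

Orientations are given as a unit quaternion [w, x, y, z].
In Python, from workcell import arm, optics gives the robot as it stands.
- The arm moves only by the tool arm_command, never from a script. Its argument "series" is a list of rows, each an object of numbers: "claw": the opening, from 0 (shut) to 1 (fully open); "x", "y", "z": the shift along the world's x, y, z in mm; "rx", "ry", "rz": the turn, a rotation vector about the world's x, y, z in rad. A call has 1 to 12 rows; each row shifts and turns the commanded pose from where the row before left it; what a row does not reach is not made up. A row lasts 1/8 s, in which the tool goes at most 62.5 mm and 10.7 degrees, less where a joint would pass 70% of its speed; a pose out of reach is approached as far as the arm can. A call is refused whole if a number of a shift passes 62.5 or a number of a turn 0.188, either way. A call with a gripper value outside its range is refused whole. The fingers move at their own pace and stop on an object; "newtons" is the grip in N (left out, the last holds). Time passes only in rows, so rows that do not move let the fingers close. It gives the time, the measured TCP pose, the force, the opening and the grip force at its end, in the units of the state.
- arm.read_state(): the state, without advancing time (a new reading comes with each control period).
- optics.read_camera(name): name is "scene" or "side" or "wrist"; returns a dict with "color" (400x640x3 uint8, red, green, blue), "depth" (400x640 float32, m along the optical axis (not along the pixel's ray), 0 where there is no reading), "fovy" (degrees; the focal length in pixels is half the picture's height over the tangent of half this angle, whatever the lens; pixels are square), "cx", "cy" (the principal point, pixels), "T" (4x4, takes a point from camera to world coordinates); the wrist camera has in their place "T_tool_cam" (4x4, takes a point from camera to tool coordinates, whose origin is the TCP and whose axes are the flange's). Camera axes: x right, y down, z forward; pixel columns grow to the right and rows downward; lengths in m; the calibration is good to about 2 mm. A picture is of the moment at which its call begins: read the wrist's pose just before it.
- arm.hand_in(): hands the job in; it is judged then, once.
The state is a dict: "clock": time; "joint_pos": joint angles; "qd": joint speeds; "joint_torque": joint torques, N m; "eef_pos": TCP position; "ee_rot": TCP orientation; "wrist_force": force on the tool from outside, world axes, zero at the start; "wrist_torque": the same for the moment, N m; "gripper_width": opening from 0.0 (shut) to 1.0 (fully open); "gripper_force": force on a finger pad.
Only numpy, scipy, OpenCV 4.12 (cv2) and the standard library are available. Lean on these libraries where they do the work, as an engineer would, in place of code of your own. Each camera call takes 0.05 s, during which the arm holds its last target. There are 200 camera calls.

## Working session

There is one attempt and no reset: what is moved stays moved. The work goes in short steps, Python scripts to look and compute and a tool call to move; the robot and the scene stay as the last step left them, time stands still between calls to the robot, and variables do not carry over. Pictures are saved under pics/ and viewed, at most 14 in all, crops included, and the job is handed in when it is done.

Besides the shell and the picture viewer there is one more tool, called after ">>>" as a command line: name --argument value ..., lists and objects as JSON in quotes. arm_command: Moves the arm, as the interface text tells. Its arguments: {"type":"object","properties":{"series":{"type":"array"},"newtons":{"type":"number"}},"required":["series"]}

```bash
mkdir -p pics; cat > h.py <<'E'
from workcell import arm, optics
import numpy as np, cv2
def cam(n):
    s=arm.read_state(); d=optics.read_camera(n)
    f=200/np.tan(np.radians(d['fovy'])/2)
    if n=='wrist':
        from scipy.spatial.transform import Rotation as R
        q=np.array(s['ee_rot']); T=np.eye(4); T[:3,:3]=R.from_quat(q[[1,2,3,0]]).as_matrix(); T[:3,3]=s['eef_pos']
        T=T@np.array(d['T_tool_cam'])
    else: T=np.array(d['T'])
    z=d['depth'].astype(float); v,u=np.mgrid[:400,:640]
    P=np.stack([(u-d['cx'])/f*z,(v-d['cy'])/f*z,z],-1)@T[:3,:3].T+T[:3,3]
    P[z==0]=np.nan
    return d,P,T,f
E
python3 - <<'E'
from h import *
for n in('scene','side'):
    d,P,T,f=cam(n); cv2.imwrite(f'pics/{n}0.png',d['color'][:,:,::-1]); np.save(n+'P.npy',P); np.save(n+'C.npy',d['color']); print(n,T.round(3).tolist(),f,d['cx'],d['cy'])
print(arm.read_state())
E
```

```text
scene [[0.692, 0.592, -0.413, 1.134], [0.722, -0.553, 0.415, -0.514], [0.017, -0.586, -0.81, 1.141], [0.0, 0.0, 0.0, 1.0]] 446.67981047408466 317.5940333844478 209.20452369761168
side [[-0.953, -0.216, 0.212, 0.327], [-0.303, 0.662, -0.686, 0.862], [0.008, -0.718, -0.696, 1.013], [0.0, 0.0, 0.0, 1.0]] 403.18500712700086 319.7929964214752 203.55316912185734
{'clock': 0.1, 'joint_pos': array([ 1.23900900e+00,  2.38694503e-01, -1.41851633e-02,  1.31918578e+00,
        1.89365516e-05,  1.57080667e+00]), 'qd': array([-0.00013238, -0.00173279,  0.00212152,  0.00058293,  0.00124681,
       -0.00037392]), 'joint_torque': array([-1.49434982e-04, -5.39719927e+01,  3.46999598e+01,  1.33883467e-02,
       -2.35945816e-05, -5.64729874e-06]), 'eef_pos': array([0.17087071, 0.49598232, 0.20494979]), 'ee_rot': array([-1.14122416e-04,  1.65138861e-01,  9.86270122e-01, -6.24285658e-04]), 'wrist_force': array([ 0.0623773 ,  0.20624846, -0.32449424]), 'wrist_torque': array([ 0.03269577, -0.02039344,  0.0111446 ]), 'gripper_force': 0.0, 'gripper_width': 0.9997261917158878}
```

View pics/scene0.png

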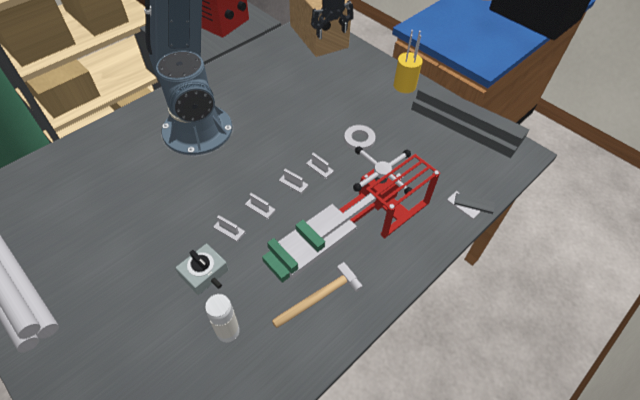

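View pics/side0.png

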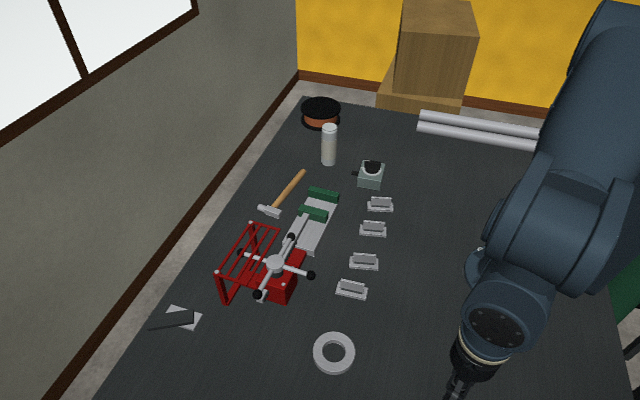

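The scene shows four brackets at about (229,228), (260,205), (293,181) and (320,165). The fence is at (280,258), the jaw at (310,235), the hub at (383,168), the control box with its knob at (200,264) and the ring at (360,136). The side view agrees.

```bash
cat > m.py <<'E'
import numpy as np, cv2
def rect(Q,name):
    if len(Q)<5: print(name,'few',len(Q));return
    r=cv2.minAreaRect((Q[:,:2]*1000).astype(np.float32)); print(name,len(Q),'c',np.round(r[0],1),'size',np.round(r[1],1),'ang',round(r[2],1),'zmed',np.round(np.median(Q[:,2])*1000,1))
for n in('scene','side'):
    P=np.load(n+'P.npy');C=np.load(n+'C.npy').astype(int)
    h=cv2.cvtColor(C.astype(np.uint8),cv2.COLOR_RGB2HSV)
    ok=np.isfinite(P[...,2])&(P[...,0]>.2)&(P[...,0]<.9)&(abs(P[...,1])<.6)
    g=ok&(h[...,0]>55)&(h[...,0]<90)&(h[...,1]>110)&(P[...,2]>.055)
    k,l=cv2.connectedComponents(g.astype(np.uint8))
    for i in range(1,k):
        if (l==i).sum()>30: rect(P[l==i],n+' green')
    m=ok&(P[...,2]>.006)&(P[...,2]<.3)
    k,l=cv2.connectedComponents(m.astype(np.uint8))
    for i in range(1,k):
        Q=P[l==i]
        if 30<len(Q): 
            rect(Q,n+' comp%d'%i); print('    zmax',Q[:,2].max().round(3))
            if len(Q)<1200:
                t=Q[Q[:,2]>.04]; rect(t,'    top>40')
E
python3 m.py
```

```text
scene comp44 7558 c [648.1 169.2] size [365.3 670.1] ang 19.7 zmed 41.6
    zmax 0.155
scene comp85 333 c [433.  189.9] size [96.5 44.6] ang 5.4 zmed 16.5
    zmax 0.059
    top>40 76 c [437.8 191.2] size [69.8 12.5] ang 1.6 zmed 49.6
scene comp115 346 c [423.6  88.2] size [91.2 60.7] ang 9.9 zmed 17.1
    zmax 0.06
    top>40 86 c [425.1  82.1] size [69.9 14.1] ang 11.6 zmed 49.0
scene comp149 485 c [855.2 432.4] size [89.6 84.3] ang 0.6 zmed 19.2
    zmax 0.029
    top>40 few 0
scene comp157 366 c [428.3 -61.1] size [91.2 44.6] ang 11.1 zmed 15.4
    zmax 0.056
    top>40 83 c [428.8 -61.4] size [68.8 11.7] ang 12.6 zmed 50.3
scene comp180 381 c [ 424.4 -183.4] size [98.8 43.1] ang 16.9 zmed 14.8
    zmax 0.058
    top>40 91 c [ 427.4 -182.7] size [70.2 11.7] ang 11.3 zmed 50.3
scene comp204 1556 c [ 493.  -321.2] size [148.4 110.7] ang 2.6 zmed 49.8
    zmax 0.098
scene comp217 1098 c [ 769.4 -150.7] size [259.5  88.3] ang 80.0 zmed 23.1
    zmax 0.031
    top>40 few 0
scene comp239 1110 c [ 679.2 -377.3] size [59.  56.6] ang 18.7 zmed 146.5
    zmax 0.174
    top>40 999 c [ 679.2
[... 793 characters left out ...]
7.4 -178.6] size [66.4 13.9] ang 13.9 zmed 49.2
side comp169 375 c [425.9 -55.9] size [90.8 42.6] ang 8.0 zmed 18.4
    zmax 0.058
    top>40 90 c [426.8 -59.5] size [68.4 15.7] ang 15.8 zmed 49.9
side comp180 426 c [423.7  83.4] size [91.2 44.3] ang 11.6 zmed 16.7
    zmax 0.057
    top>40 101 c [425.1  82.4] size [68.2 12.9] ang 10.2 zmed 48.7
side comp190 473 c [434.9 192.5] size [89.7 42.1] ang 1.8 zmed 16.8
    zmax 0.057
    top>40 116 c [434.9 192. ] size [69.2 11.5] ang 1.8 zmed 49.6
side comp197 676 c [854.1 433.9] size [91.5 78.7] ang 0.3 zmed 20.3
    zmax 0.027
    top>40 few 0
side comp204 1090 c [432.4 390.6] size [108.2 110.4] ang 29.9 zmed 19.4
    zmax 0.026
    top>40 few 0
```

```bash
cat > m2.py <<'E'
from m import *
print('-----')
for n in('scene','side'):
    P=np.load(n+'P.npy');C=np.load(n+'C.npy'); h=cv2.cvtColor(C,cv2.COLOR_RGB2HSV)
    x,y,z=P[...,0],P[...,1],P[...,2]
    ok=np.isfinite(z)
    red=((h[...,0]<8)|(h[...,0]>172))&(h[...,1]>130)
    fx=ok&(x>.45)&(x<.85)&(y>.05)&(y<.42)
    rect(P[fx&red&(z>.138)],n+' guard')
    rect(P[fx&red&(z>.075)&(z<.095)],n+' housing')
    s=fx&~red&(z>.105)&(z<.145)
    rect(P[s],n+' capstan')
    blk=s&(h[...,2]<60)
    k,l=cv2.connectedComponents(blk.astype(np.uint8))
    for i in range(1,k):
        if (l==i).sum()>6: rect(P[l==i],'   ball')
    hubm=s&(z>.131)&~blk; rect(P[hubm],n+' hubtop')
    for i in range(1): print(np.percentile(P[hubm],[5,95],axis=0).round(3) if hubm.any() else '')
    bed=ok&(x>.5)&(x<.75)&(y>-.15)&(y<.2)&(z>.024)&(z<.036)&(h[...,1]<60); rect(P[bed],n+' bed')
    b=ok&(x>.4)&(x<.6)&(y>-.42)&(y<-.22)
    rect(P[b&(z>.044)&(z<.055)],n+' boxtop'); rect(P[b&(z>.08)],n+' knob')
    Q=P[fx&(z>.11)&~red&(h[...,2]>90)]
    print(n,'spoke pts',len(Q)); np.save(n+'sp.npy',Q)
E
python3 m2.py | sed -n '/-----/,$p'
```

```text
-----
scene guard 762 c [722.8 245.3] size [212.8 102.1] ang 87.1 zmed 148.9
scene housing 274 c [686.7 243.6] size [204.2 173.8] ang 87.2 zmed 84.3
scene capstan 770 c [648.6 247.2] size [232.4 241.8] ang 85.1 zmed 132.0
   ball 33 c [540.7 250.3] size [18.4 14.6] ang 34.0 zmed 133.2
   ball 31 c [651.8 352.2] size [15.7 22.5] ang 77.5 zmed 134.1
   ball 46 c [638.4 142.1] size [20.5 19. ] ang 88.9 zmed 132.9
   ball 24 c [746.3 239.1] size [15.5 11.7] ang 59.9 zmed 135.2
scene hubtop 363 c [688.1 257.1] size [248.4 211.6] ang 39.7 zmed 134.5
[[0.568 0.173 0.131]
 [0.739 0.333 0.144]]
scene bed 1635 c [662. -26.] size [250.1 175.6] ang 87.8 zmed 29.8
scene boxtop 847 c [ 493.4 -321.2] size [ 93.4 110.3] ang 2.2 zmed 49.9
scene knob 120 c [ 493.1 -321.5] size [60.  14.2] ang 2.0 zmed 89.2
scene spoke pts 710
side guard 988 c [722.7 245.4] size [214.6 101.9] ang 87.2 zmed 148.7
side housing 493 c [685.5 250.6] size [204.4 175.3] ang 87.7 zmed 84.6
side capstan 938 c [649.8 251.3] size [234.9 247.7] ang 87.0 zmed 132.0
   ball 42 c [633.2 149.4] size [22.5 19.5] ang 47.4 zmed 133.3
   ball 24 c [753.  245.6] size [18.3 11.6] ang 84.9 zmed 135.9
   ball 67 c [538.2 259.8] size [21.3 20.5] ang 18.3 zmed 132.9
   ball 82 c [649.3 357. ] size [23.9 20.9] ang 30.7 zmed 131.8
side hubtop 426 c [682.5 272. ] size [241.9 157.3] ang 39.4 zmed 134.1
[[0.577 0.184 0.131]
 [0.698 0.321 0.138]]
side bed 1056 c [661.7 -22.6] size [248.2 174.8] ang 87.3 zmed 30.3
side boxtop 269 c [ 491.7 -316.5] size [ 89.3 115.2] ang 3.5 zmed 50.8
side knob 72 c [ 491.7 -320.8] size [60.1 22. ] ang 3.4 zmed 88.5
side spoke pts 713
```

>>> arm_command --series '[{"claw": 0,"x": 25,"y": -12,"z": 0,"rz": -0.1},{"claw": 0,"x": 50,"y": -25,"z": -5,"rz": -0.15},{"claw": 0,"x": 50,"y": -25,"z": -6,"rz": -0.15},{"claw": 0,"x": 50,"y": -25,"z": -6,"rz": -0.15},{"claw": 0,"x": 50,"y": -26,"z": -6,"rz": -0.15},{"claw": 0,"x": 50,"y": -26,"z": -6,"rz": -0.15},{"claw": 0,"x": 50,"y": -26,"z": -6,"rz": -0.15},{"claw": 0,"x": 50,"y": -26,"z": -6,"rz": -0.15},{"claw": 0,"x": 23,"y": -13,"z": -4,"rz": -0.09},{"claw": 0}]' --newtons 60

```text
$.series[0]: bad value
```

>>> arm_command --series '[{"claw": 0,"x": 25,"y": -12,"z": 0,"rx": 0,"ry": 0,"rz": -0.1},{"claw": 0,"x": 50,"y": -25,"z": -5,"rx": 0,"ry": 0,"rz": -0.15},{"claw": 0,"x": 50,"y": -25,"z": -6,"rx": 0,"ry": 0,"rz": -0.15},{"claw": 0,"x": 50,"y": -25,"z": -6,"rx": 0,"ry": 0,"rz": -0.15},{"claw": 0,"x": 50,"y": -26,"z": -6,"rx": 0,"ry": 0,"rz": -0.15},{"claw": 0,"x": 50,"y": -26,"z": -6,"rx": 0,"ry": 0,"rz": -0.15},{"claw": 0,"x": 50,"y": -26,"z": -6,"rx": 0,"ry": 0,"rz": -0.15},{"claw": 0,"x": 50,"y": -26,"z": -6,"rx": 0,"ry": 0,"rz": -0.15},{"claw": 0,"x": 23,"y": -13,"z": -4,"rx": 0,"ry": 0,"rz": -0.09},{"claw": 0,"x": 0,"y": 0,"z": 0,"rx": 0,"ry": 0,"rz": 0}]' --newtons 60

```text
clock: 1.35
eef_pos: [0.5701, 0.2908, 0.1591]
ee_rot: [-0.0, 0.709, 0.706, -0.001]
wrist_force: [-0.1, 0.0, -0.1]
gripper_width: -0.001
gripper_force: 0.0
```

>>> arm_command --series '[{"claw": 0,"x": 0,"y": 0,"z": -51,"rx": 0,"ry": 0,"rz": 0},{"claw": 0,"x": -9,"y": -20,"z": 0,"rx": 0,"ry": 0,"rz": 0},{"claw": 0,"x": -3,"y": -22,"z": 0,"rx": 0,"ry": 0,"rz": 0},{"claw": 0,"x": 3,"y": -22,"z": 0,"rx": 0,"ry": 0,"rz": 0},{"claw": 0,"x": 11,"y": -24,"z": 0,"rx": 0,"ry": 0,"rz": 0},{"claw": 0,"x": 0,"y": 0,"z": 0,"rx": 0,"ry": 0,"rz": 0},{"claw": 0,"x": 0,"y": 0,"z": 52,"rx": 0,"ry": 0,"rz": 0},{"claw": 0,"x": 10,"y": 40,"z": 0,"rx": 0,"ry": 0,"rz": 0},{"claw": 0,"x": 10,"y": 40,"z": 0,"rx": 0,"ry": 0,"rz": 0},{"claw": 0,"x": 11,"y": 42,"z": 0,"rx": 0,"ry": 0,"rz": 0}]'

```text
clock: 2.6
eef_pos: [0.6025, 0.3277, 0.1624]
ee_rot: [0.0, 0.708, 0.707, 0.001]
wrist_force: [0.5, -0.8, -0.6]
gripper_width: -0.0
gripper_force: 0.0
```

```bash
cat > cap.py <<'E'
from h import *
d,P,T,f=cam('side'); C=d['color']; h=cv2.cvtColor(C,cv2.COLOR_RGB2HSV); x,y,z=P[...,0],P[...,1],P[...,2]
r=np.hypot(x-.643,y-.250); m=np.isfinite(z)&(z>.115)&(z<.145)&(r>.095)&(r<.14)&(h[...,2]<60)
k,l=cv2.connectedComponents(m.astype(np.uint8))
for i in range(1,k):
    if (l==i).sum()>12: c=P[l==i].mean(0); print('ball',c.round(3),'world deg',np.degrees(np.arctan2(c[1]-.25,c[0]-.643)).round(1),(l==i).sum())
g=np.isfinite(z)&(h[...,0]>55)&(h[...,0]<90)&(h[...,1]>110)&(z>.06)&(z<.07)&(x>.5)
k,l=cv2.connectedComponents(g.astype(np.uint8))
for i in range(1,k):
    if (l==i).sum()>30: print('green',P[l==i].mean(0).round(4),(l==i).sum())
print(arm.read_state()['wrist_force'])
E
python3 cap.py
```

```text
ball [0.632 0.148 0.133] world deg -96.2 35
ball [0.751 0.247 0.135] world deg -1.4 24
ball [0.537 0.262 0.132] world deg 173.7 65
ball [0.648 0.359 0.132] world deg 87.4 79
green [ 0.6231 -0.1331  0.0653] 163
green [ 0.6286 -0.0324  0.0652] 187
[-2.38785429  0.30437924 -1.17785657]
```

>>> arm_command --series '[{"claw": 0,"x": 0,"y": 0,"z": -30,"rx": 0,"ry": 0,"rz": 0},{"claw": 0,"x": 0,"y": 0,"z": -22,"rx": 0,"ry": 0,"rz": 0},{"claw": 0,"x": -20,"y": -15,"z": 0,"rx": 0,"ry": 0,"rz": 0},{"claw": 0,"x": -14,"y": -18,"z": 0,"rx": 0,"ry": 0,"rz": 0},{"claw": 0,"x": -8,"y": -20,"z": 0,"rx": 0,"ry": 0,"rz": 0},{"claw": 0,"x": -3,"y": -22,"z": 0,"rx": 0,"ry": 0,"rz": 0}]'

```text
clock: 3.4
eef_pos: [0.5567, 0.2508, 0.11]
ee_rot: [0.0, 0.707, 0.707, 0.0]
wrist_force: [0.7, 1.0, 0.4]
gripper_width: -0.0
gripper_force: 0.0
```

```bash
python3 cap.py; python3 - <<'E'
from h import *
d,P,T,f=cam('scene'); cv2.imwrite('pics/s1.png',cv2.resize(d['color'][100:260,280:480,::-1],(750,600)))
E
```

```text
ball [0.751 0.248 0.135] world deg -1.2 25
ball [0.537 0.262 0.132] world deg 173.6 67
ball [0.648 0.359 0.132] world deg 87.5 79
green [ 0.5899 -0.1323  0.0651] 67
green [ 0.5894 -0.0324  0.0653] 41
[-0.63470996 -1.13164663 -1.25377858]
```

View pics/s1.png

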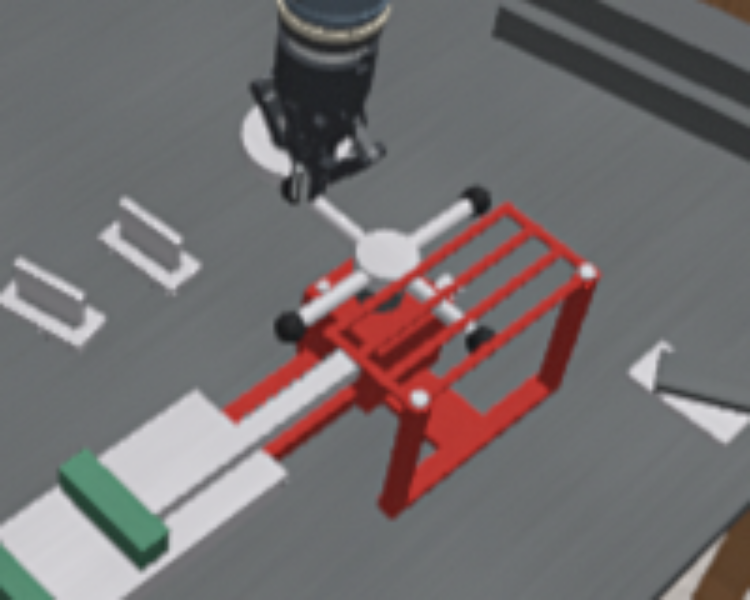

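The hand is at the spoke's end, around (300,190), but the spokes have not turned. I'll look closer from the other camera.

```bash
python3 - <<'E'
from h import *
d,P,T,f=cam('side'); C=d['color']
p=np.array([.5567,.2508,.110,1]); c=np.linalg.inv(T)@p; print('side TCP px',c[0]/c[2]*f+d['cx'],c[1]/c[2]*f+d['cy'])
a=cv2.resize(C[210:330,210:370,::-1],(800,600))
cv2.imwrite('pics/s2.png',a)
d,P,T,f=cam('scene');c=np.linalg.inv(T)@p; print('scene TCP px',c[0]/c[2]*f+d['cx'],c[1]/c[2]*f+d['cy'])
print(arm.read_state()['eef_pos'])
E
```

```text
side TCP px 304.6739961629376 274.7934887728131
scene TCP px 361.0353753384994 157.4777246088187
[0.55757331 0.25106397 0.10989803]
```

View pics/s2.png

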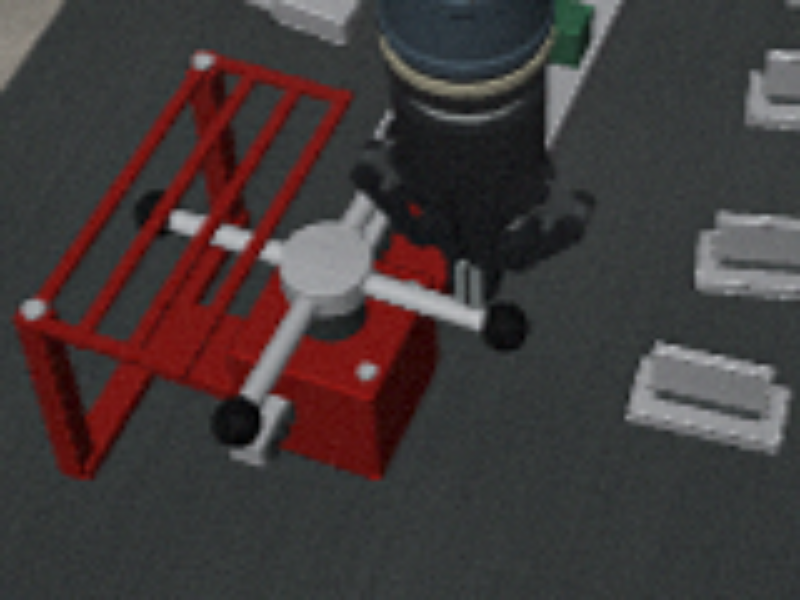

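>>> arm_command --series '[{"claw": 0,"x": 0,"y": 10,"z": 0,"rx": 0,"ry": 0,"rz": 0},{"claw": 0,"x": 0,"y": 10,"z": 0,"rx": 0,"ry": 0,"rz": 0},{"claw": 0,"x": 0,"y": 10,"z": 0,"rx": 0,"ry": 0,"rz": 0}]'

```text
clock: 3.98
eef_pos: [0.5569, 0.2827, 0.1092]
ee_rot: [-0.0, 0.707, 0.707, -0.0]
wrist_force: [-0.7, 0.1, 0.0]
gripper_width: -0.004
gripper_force: 0.0
```

```bash
python3 cap.py; python3 - <<'E'
from h import *
d,P,T,f=cam('side'); C=d['color']
cv2.imwrite('pics/s3.png',cv2.resize(C[210:330,210:370,::-1],(800,600)))
print(arm.read_state())
E
```

```text
ball [0.751 0.248 0.135] world deg -1.3 25
ball [0.536 0.264 0.13 ] world deg 172.4 47
ball [0.648 0.359 0.132] world deg 87.5 81
green [ 0.5979 -0.1321  0.0646] 96
green [ 0.5938 -0.0296  0.0645] 55
[0.75080793 0.69295914 0.59490462]
{'clock': 4.075, 'joint_pos': array([4.69957893e-01, 4.51003902e-01, 5.52112428e-02, 1.17510489e+00,
       2.68852651e-04, 2.04012836e+00]), 'qd': array([-0.01722758, -0.00843877, -0.01448707, -0.00079437, -0.0075219 ,
       -0.01398976]), 'joint_torque': array([ 4.01466591e-01, -6.86714315e+01,  3.36185610e+01,  1.70400128e-02,
        5.59616613e-02,  1.70105402e-01]), 'eef_pos': array([0.55689187, 0.28295287, 0.10918219]), 'ee_rot': array([-1.43497277e-04,  7.06885468e-01,  7.07328010e-01, -6.36597302e-06]), 'wrist_force': array([ 0.70267992,  1.04958348, -0.03291118]), 'wrist_torque': array([-0.0101981 ,  0.0355745 ,  0.00700726]), 'gripper_force': 0.0, 'gripper_width': -0.00015537096670350059}
```

View pics/s3.png

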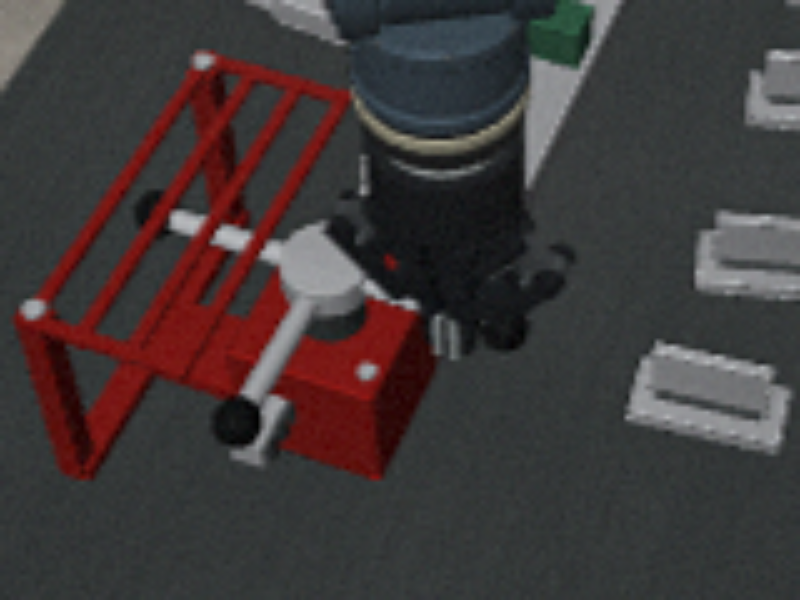

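>>> arm_command --series '[{"claw": 0,"x": -12,"y": 10,"z": 0,"rx": 0,"ry": 0,"rz": 0},{"claw": 0,"x": -10,"y": 0,"z": 8,"rx": 0,"ry": 0,"rz": 0},{"claw": 0,"x": 0,"y": -15,"z": 0,"rx": 0,"ry": 0,"rz": 0},{"claw": 0,"x": 0,"y": -15,"z": 0,"rx": 0,"ry": 0,"rz": 0},{"claw": 0,"x": 0,"y": -15,"z": 0,"rx": 0,"ry": 0,"rz": 0},{"claw": 0,"x": 0,"y": 0,"z": 0,"rx": 0,"ry": 0,"rz": 0}]'

```text
clock: 4.82
eef_pos: [0.5352, 0.2446, 0.1176]
ee_rot: [-0.0, 0.708, 0.706, -0.0]
wrist_force: [-0.4, -0.2, -0.1]
gripper_width: -0.001
gripper_force: 0.0
```

```bash
python3 cap.py; python3 - <<'E'
from h import *
d,P,T,f=cam('side'); C=d['color']
cv2.imwrite('pics/s4.png',cv2.resize(C[210:330,210:370,::-1],(800,600)))
E
```

```text
ball [0.636 0.148 0.135] world deg -94.0 27
ball [0.752 0.247 0.134] world deg -1.4 25
ball [0.537 0.262 0.132] world deg 173.6 67
ball [0.648 0.359 0.132] world deg 87.5 80
[-0.30972602  0.25719248 -0.11354683]
```

View pics/s4.png

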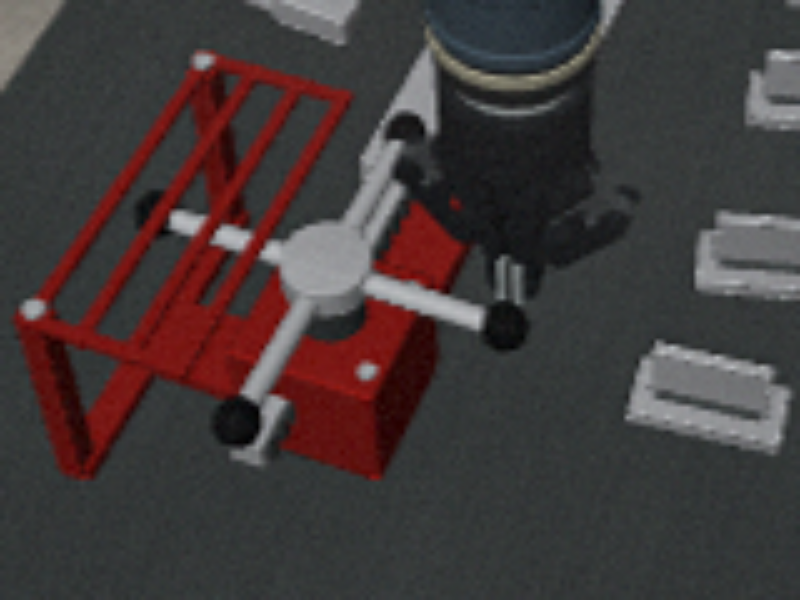

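>>> arm_command --series '[{"claw": 0,"x": 0,"y": -15,"z": 0,"rx": 0,"ry": 0,"rz": 0},{"claw": 0,"x": 25,"y": 0,"z": -28,"rx": 0,"ry": 0,"rz": 0},{"claw": 0,"x": 0,"y": 15,"z": 0,"rx": 0,"ry": 0,"rz": 0},{"claw": 0,"x": 0,"y": 15,"z": 0,"rx": 0,"ry": 0,"rz": 0},{"claw": 0,"x": 0,"y": 15,"z": 0,"rx": 0,"ry": 0,"rz": 0},{"claw": 0,"x": 0,"y": 0,"z": 0,"rx": 0,"ry": 0,"rz": 0}]'

```text
clock: 5.68
eef_pos: [0.5595, 0.2776, 0.0899]
ee_rot: [-0.0, 0.707, 0.707, 0.0]
wrist_force: [0.0, 0.1, 0.2]
gripper_width: 0.003
gripper_force: 0.0
```

>>> arm_command --series '[{"claw": 0,"x": 0,"y": -4,"z": 60,"rx": 0,"ry": 0,"rz": 0},{"claw": 0,"x": 22,"y": 25,"z": 0,"rx": 0,"ry": 0,"rz": 0},{"claw": 0,"x": 21,"y": 26,"z": 0,"rx": 0,"ry": 0,"rz": 0},{"claw": 0,"x": 0,"y": 0,"z": -60,"rx": 0,"ry": 0,"rz": 0},{"claw": 0,"x": -20,"y": -15,"z": 0,"rx": 0,"ry": 0,"rz": 0},{"claw": 0,"x": -14,"y": -18,"z": 0,"rx": 0,"ry": 0,"rz": 0},{"claw": 0,"x": -8,"y": -20,"z": 0,"rx": 0,"ry": 0,"rz": 0},{"claw": 0,"x": -3,"y": -22,"z": 0,"rx": 0,"ry": 0,"rz": 0},{"claw": 0,"x": 3,"y": -22,"z": 0,"rx": 0,"ry": 0,"rz": 0},{"claw": 0,"x": 11,"y": -24,"z": 0,"rx": 0,"ry": 0,"rz": 0},{"claw": 0,"x": 0,"y": 0,"z": 0,"rx": 0,"ry": 0,"rz": 0}]'

```text
clock: 7.1
eef_pos: [0.5723, 0.2012, 0.0901]
ee_rot: [0.0, 0.708, 0.706, 0.0]
wrist_force: [-0.6, -0.0, 0.4]
gripper_width: -0.004
gripper_force: 0.0
```

```bash
python3 cap.py
```

```text
ball [0.724 0.188 0.133] world deg -37.6 41
ball [0.705 0.329 0.135] world deg 51.9 18
ball [0.561 0.323 0.132] world deg 138.5 77
green [ 0.595  -0.1319  0.065 ] 78
green [ 0.5903 -0.0186  0.0654] 40
[ 0.21601481  0.20623776 -0.33731449]
```

>>> arm_command --series '[{"claw": 0,"x": 0,"y": 4,"z": 60,"rx": 0,"ry": 0,"rz": 0},{"claw": 0,"x": 10,"y": 40,"z": 0,"rx": 0,"ry": 0,"rz": 0},{"claw": 0,"x": 10,"y": 40,"z": 0,"rx": 0,"ry": 0,"rz": 0},{"claw": 0,"x": 11,"y": 40,"z": 0,"rx": 0,"ry": 0,"rz": 0},{"claw": 0,"x": 0,"y": 0,"z": -60,"rx": 0,"ry": 0,"rz": 0},{"claw": 0,"x": -20,"y": -15,"z": 0,"rx": 0,"ry": 0,"rz": 0},{"claw": 0,"x": -14,"y": -18,"z": 0,"rx": 0,"ry": 0,"rz": 0},{"claw": 0,"x": -8,"y": -20,"z": 0,"rx": 0,"ry": 0,"rz": 0},{"claw": 0,"x": -3,"y": -22,"z": 0,"rx": 0,"ry": 0,"rz": 0},{"claw": 0,"x": 3,"y": -22,"z": 0,"rx": 0,"ry": 0,"rz": 0},{"claw": 0,"x": 11,"y": -24,"z": 0,"rx": 0,"ry": 0,"rz": 0},{"claw": 0,"x": 0,"y": 0,"z": 0,"rx": 0,"ry": 0,"rz": 0}]'

```text
clock: 8.65
eef_pos: [0.572, 0.2048, 0.0896]
ee_rot: [0.0, 0.708, 0.706, -0.0]
wrist_force: [-0.6, -0.0, -0.1]
gripper_width: 0.001
gripper_force: 0.0
```

>>> arm_command --series '[{"claw": 0,"x": 0,"y": 1,"z": 60,"rx": 0,"ry": 0,"rz": 0},{"claw": 0,"x": 10,"y": 40,"z": 0,"rx": 0,"ry": 0,"rz": 0},{"claw": 0,"x": 10,"y": 40,"z": 0,"rx": 0,"ry": 0,"rz": 0},{"claw": 0,"x": 11,"y": 40,"z": 0,"rx": 0,"ry": 0,"rz": 0},{"claw": 0,"x": 0,"y": 0,"z": -60,"rx": 0,"ry": 0,"rz": 0},{"claw": 0,"x": -20,"y": -15,"z": 0,"rx": 0,"ry": 0,"rz": 0},{"claw": 0,"x": -14,"y": -18,"z": 0,"rx": 0,"ry": 0,"rz": 0},{"claw": 0,"x": -8,"y": -20,"z": 0,"rx": 0,"ry": 0,"rz": 0},{"claw": 0,"x": -3,"y": -22,"z": 0,"rx": 0,"ry": 0,"rz": 0},{"claw": 0,"x": 3,"y": -22,"z": 0,"rx": 0,"ry": 0,"rz": 0},{"claw": 0,"x": 11,"y": -24,"z": 0,"rx": 0,"ry": 0,"rz": 0},{"claw": 0,"x": 0,"y": 0,"z": 0,"rx": 0,"ry": 0,"rz": 0}]'

```text
clock: 10.15
eef_pos: [0.5718, 0.205, 0.0895]
ee_rot: [0.0, 0.708, 0.706, -0.0]
wrist_force: [-0.2, -0.2, -0.7]
gripper_width: -0.006
gripper_force: 0.0
```

```bash
python3 cap.py
```

```text
ball [0.723 0.185 0.134] world deg -39.4 40
ball [0.706 0.328 0.134] world deg 51.1 18
ball [0.564 0.325 0.132] world deg 136.5 79
green [ 0.5949 -0.1322  0.0651] 78
[0.27548133 0.58288981 0.39190506]
```

Each cycle gives 90°. Two more, and then about two thirds of one.

>>> arm_command --series '[{"claw": 0,"x": 0,"y": 1,"z": 60,"rx": 0,"ry": 0,"rz": 0},{"claw": 0,"x": 10,"y": 40,"z": 0,"rx": 0,"ry": 0,"rz": 0},{"claw": 0,"x": 10,"y": 40,"z": 0,"rx": 0,"ry": 0,"rz": 0},{"claw": 0,"x": 11,"y": 40,"z": 0,"rx": 0,"ry": 0,"rz": 0},{"claw": 0,"x": 0,"y": 0,"z": -60,"rx": 0,"ry": 0,"rz": 0},{"claw": 0,"x": -20,"y": -15,"z": 0,"rx": 0,"ry": 0,"rz": 0},{"claw": 0,"x": -14,"y": -18,"z": 0,"rx": 0,"ry": 0,"rz": 0},{"claw": 0,"x": -8,"y": -20,"z": 0,"rx": 0,"ry": 0,"rz": 0},{"claw": 0,"x": -3,"y": -22,"z": 0,"rx": 0,"ry": 0,"rz": 0},{"claw": 0,"x": 3,"y": -22,"z": 0,"rx": 0,"ry": 0,"rz": 0},{"claw": 0,"x": 11,"y": -24,"z": 0,"rx": 0,"ry": 0,"rz": 0},{"claw": 0,"x": 0,"y": 0,"z": 0,"rx": 0,"ry": 0,"rz": 0}]'

```text
clock: 11.7
eef_pos: [0.5718, 0.2051, 0.0894]
ee_rot: [0.0, 0.708, 0.706, -0.0]
wrist_force: [-1.1, -1.1, -0.6]
gripper_width: -0.002
gripper_force: 0.0
```

>>> arm_command --series '[{"claw": 0,"x": 0,"y": 1,"z": 60,"rx": 0,"ry": 0,"rz": 0},{"claw": 0,"x": 10,"y": 40,"z": 0,"rx": 0,"ry": 0,"rz": 0},{"claw": 0,"x": 10,"y": 40,"z": 0,"rx": 0,"ry": 0,"rz": 0},{"claw": 0,"x": 11,"y": 40,"z": 0,"rx": 0,"ry": 0,"rz": 0},{"claw": 0,"x": 0,"y": 0,"z": -60,"rx": 0,"ry": 0,"rz": 0},{"claw": 0,"x": -20,"y": -15,"z": 0,"rx": 0,"ry": 0,"rz": 0},{"claw": 0,"x": -14,"y": -18,"z": 0,"rx": 0,"ry": 0,"rz": 0},{"claw": 0,"x": -8,"y": -20,"z": 0,"rx": 0,"ry": 0,"rz": 0},{"claw": 0,"x": -3,"y": -22,"z": 0,"rx": 0,"ry": 0,"rz": 0},{"claw": 0,"x": 3,"y": -22,"z": 0,"rx": 0,"ry": 0,"rz": 0},{"claw": 0,"x": 11,"y": -24,"z": 0,"rx": 0,"ry": 0,"rz": 0},{"claw": 0,"x": 0,"y": 0,"z": 0,"rx": 0,"ry": 0,"rz": 0}]'

```text
clock: 13.2
eef_pos: [0.5717, 0.2051, 0.0894]
ee_rot: [0.0, 0.708, 0.706, -0.0]
wrist_force: [-0.3, 0.6, -1.0]
gripper_width: 0.0
gripper_force: 0.0
```

```bash
python3 cap.py; python3 - <<'E'
from h import *
d,P,T,f=cam('scene'); C=d['color']; h=cv2.cvtColor(C,cv2.COLOR_RGB2HSV); x,y,z=P[...,0],P[...,1],P[...,2]
g=np.isfinite(z)&(h[...,0]>55)&(h[...,0]<90)&(h[...,1]>80)&(z>.055)&(z<.075)&(x>.5)&(x<.72)
k,l=cv2.connectedComponents(g.astype(np.uint8))
for i in range(1,k):
    if (l==i).sum()>30: print('green',cv2.minAreaRect((1000*P[l==i][:,:2]).astype(np.float32)),(l==i).sum())
E
```

```text
ball [0.722 0.185 0.133] world deg -39.4 41
ball [0.706 0.328 0.133] world deg 51.2 17
ball [0.563 0.325 0.132] world deg 136.6 80
green [ 0.594  -0.1323  0.0647] 82
[ 0.65981624 -0.00469738 -0.23796539]
green ((635.0159301757812, 63.1976318359375), (31.888120651245117, 100.22635650634766), 86.53825378417969) 317
green ((624.705322265625, -138.44398498535156), (24.47653579711914, 111.48104095458984), 87.32909393310547) 328
```

>>> arm_command --series '[{"claw": 0,"x": 0,"y": 1,"z": 60,"rx": 0,"ry": 0,"rz": 0},{"claw": 0,"x": 10,"y": 40,"z": 0,"rx": 0,"ry": 0,"rz": 0},{"claw": 0,"x": 10,"y": 40,"z": 0,"rx": 0,"ry": 0,"rz": 0},{"claw": 0,"x": 11,"y": 40,"z": 0,"rx": 0,"ry": 0,"rz": 0},{"claw": 0,"x": 0,"y": 0,"z": -60,"rx": 0,"ry": 0,"rz": 0},{"claw": 0,"x": -20,"y": -15,"z": 0,"rx": 0,"ry": 0,"rz": 0},{"claw": 0,"x": -14,"y": -18,"z": 0,"rx": 0,"ry": 0,"rz": 0},{"claw": 0,"x": -8,"y": -20,"z": 0,"rx": 0,"ry": 0,"rz": 0},{"claw": 0,"x": -3,"y": -22,"z": 0,"rx": 0,"ry": 0,"rz": 0},{"claw": 0,"x": 1,"y": -14,"z": 0,"rx": 0,"ry": 0,"rz": 0},{"claw": 0,"x": 0,"y": 3,"z": 0,"rx": 0,"ry": 0,"rz": 0},{"claw": 0,"x": -20,"y": 10,"z": 55,"rx": 0,"ry": 0,"rz": 0}]'

```text
clock: 14.8
eef_pos: [0.5371, 0.2493, 0.141]
ee_rot: [-0.001, 0.708, 0.706, -0.004]
wrist_force: [0.5, -0.1, 1.5]
gripper_width: 0.002
gripper_force: 0.0
```

```bash
cat > br.py <<'E'
from h import *
import sys
fy=np.array([.0497,.9988]); fx=np.array([.9988,-.0497]); O=np.array([625.3,-126.])
def brk(n):
    d,P,T,f=cam(n); C=d['color']; h=cv2.cvtColor(C,cv2.COLOR_RGB2HSV); x,y,z=P[...,0],P[...,1],P[...,2]
    g=np.isfinite(z)&(h[...,0]>55)&(h[...,0]<90)&(h[...,1]>80)&(z>.055)&(z<.075)&(x>.5)&(x<.72)
    def comps(m,tag,lo,hi):
        k,l=cv2.connectedComponents(m.astype(np.uint8))
        for i in range(1,k):
            if lo<(l==i).sum()<hi:
                r=cv2.minAreaRect((1000*P[l==i][:,:2]).astype(np.float32)); c=np.array(r[0]); w=r[1]; a=r[2]+(90 if w[1]>w[0] else 0); a=(a+90)%180-90
                e=(c-O); print(n,tag,'world',c.round(1),'size',np.round(w,1),'ang',round(a,1),'| fixture',round(e@fx,1),round(e@fy,1),'z',np.median(P[l==i][:,2]).round(4))
    comps(g,'green',30,2000)
    ok=np.isfinite(z)&(h[...,1]<70)
    comps(ok&(x>.25)&(x<.52)&(abs(y)<.3)&(z>.042)&(z<.06),'web bench',25,400)
    comps(ok&(x>.52)&(x<.75)&(y>-.15)&(y<.1)&(z>.073)&(z<.092),'web bed',25,400)
if __name__=='__main__':
    for n in sys.argv[1:]: brk(n)
E
python3 br.py scene side
```

```text
scene green world [636.   78.3] size [ 31.8 100.1] ang -2.8 | fixture 0.5 204.5 z 0.0644
scene green world [ 625.8 -138.7] size [ 25.  110.6] ang -2.4 | fixture 1.2 -12.6 z 0.0644
scene web bench world [435.2 190.4] size [70.9 14.8] ang 3.6 | fixture -205.6 306.5 z 0.0499
scene web bench world [426.1  80.4] size [69.1 12.3] ang 13.5 | fixture -209.2 196.3 z 0.0504
scene web bench world [428.8 -62. ] size [67.7 10.5] ang 12.9 | fixture -199.4 54.2 z 0.0505
scene web bench world [ 427.1 -182.2] size [68.9 10. ] ang 12.5 | fixture -195.2 -66.0 z 0.0505
scene web bench world [ 482.  -283.2] size [75.3 33.6] ang 0.2 | fixture -135.3 -164.1 z 0.0495
side green world [ 585.9 -132.4] size [28.2 32.7] ang -6.0 | fixture -39.1 -8.4 z 0.0644
side web bench world [ 482.2 -278. ] size [74.4 42.2] ang 1.8 | fixture -135.4 -158.9 z 0.051
side web bench world [ 427.  -177.6] size [66.9 13.7] ang 9.8 | fixture -195.5 -61.4 z 0.0498
side web bench world [426.7 -58.5] size [69.1 13.3] ang 11.7 | fixture -201.7 57.6 z 0.0502
side web bench world [425.2  83.6] size [67.8 13.4] ang 9.0 | fixture -210.3 199.4 z 0.0502
side web bench world [434.9 192.6] size [69.5 12.6] ang 3.2 | fixture -206.0 308.7 z 0.0507
```

>>> arm_command --series '[{"claw": 0.5,"x": -12,"y": -6,"z": 10,"rx": 0,"ry": 0,"rz": 0.179},{"claw": 0.5,"x": -12,"y": -6,"z": 10,"rx": 0,"ry": 0,"rz": 0.179},{"claw": 0.5,"x": -12,"y": -6,"z": 10,"rx": 0,"ry": 0,"rz": 0.179},{"claw": 0.5,"x": -11,"y": -7,"z": 0,"rx": 0,"ry": 0,"rz": 0.179},{"claw": 0.5,"x": -11,"y": -7,"z": 0,"rx": 0,"ry": 0,"rz": 0.179},{"claw": 0.5,"x": -11,"y": -7,"z": 0,"rx": 0,"ry": 0,"rz": 0.179},{"claw": 0.5,"x": -11,"y": -6,"z": 0,"rx": 0,"ry": 0,"rz": 0.179},{"claw": 0.5,"x": -11,"y": -6,"z": 0,"rx": 0,"ry": 0,"rz": 0.179},{"claw": 0.5,"x": -11,"y": -7,"z": 0,"rx": 0,"ry": 0,"rz": 0.179},{"claw": 0.5,"x": 0,"y": 0,"z": 0,"rx": 0,"ry": 0,"rz": 0}]' --newtons 80

```text
clock: 16.15
eef_pos: [0.4365, 0.1924, 0.1745]
ee_rot: [-0.0, -0.019, 1.0, -0.0]
wrist_force: [-0.1, 0.4, -0.3]
gripper_width: 0.5
gripper_force: 0.0
```

```bash
cat > w.py <<'E'
from h import *
import sys
from scipy.spatial.transform import Rotation as R
d,P,T,f=cam('wrist'); C=d['color']; z=P[...,2]
s=arm.read_state(); q=np.array(s['ee_rot']); Rm=R.from_quat(q[[1,2,3,0]]).as_matrix(); print('eef',np.round(s['eef_pos'],4),'ytool deg',np.degrees(np.arctan2(Rm[1,1],Rm[0,1])).round(2),'zax',Rm[:,2].round(3),'w',s['gripper_width'])
if len(sys.argv)>3: cv2.imwrite(sys.argv[3],C[:,:,::-1])
lo,hi=float(sys.argv[1]),float(sys.argv[2])
m=(z>lo)&(z<hi); k,l=cv2.connectedComponents(m.astype(np.uint8))
for i in range(1,k):
    n=(l==i).sum()
    if n>300:
        v,u=np.where(l==i)
        r=cv2.minAreaRect((1000*P[l==i][:,:2]).astype(np.float32)); w=r[1]; a=r[2]+(90 if w[1]>w[0] else 0); print('obj',n,np.round(r[0],1),np.round(w,1),'ang',round((a+90)%180-90,2),'z',np.median(z[l==i]).round(4),'px',u.min(),u.max(),v.min(),v.max())
E
python3 w.py .045 .06 pics/w1.png
```

```text
eef [0.4371 0.1926 0.1745] ytool deg 92.03 zax [ 0. -0. -1.] w 0.49852642886708565
obj 1171 [424.4 -59.1] [69.6 10.4] ang 10.94 z 0.0499 px 0 42 118 200
obj 937 [422.5  82.5] [70.  9.] ang 12.26 z 0.0503 px 173 204 122 204
obj 747 [432.5 191.3] [69.1  7.6] ang 2.42 z 0.0505 px 313 322 140 220
```

View pics/w1.png

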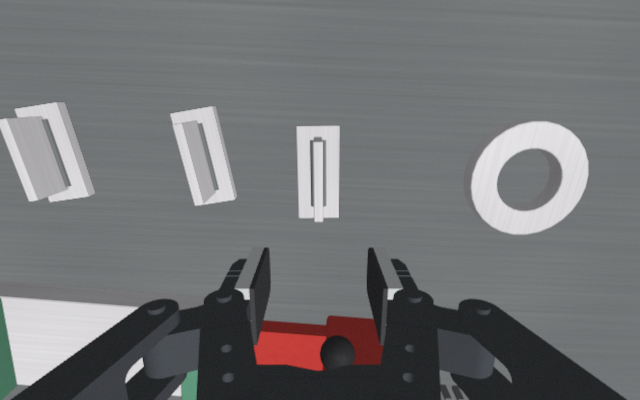

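The wrist view shows bracket D at (318,175), its web lined up between the pads, with the ring well clear at (530,178).

>>> arm_command --series '[{"claw": 0.5,"x": -3,"y": -1,"z": -55,"rx": 0,"ry": 0,"rz": 0.006},{"claw": 0.5,"x": 0,"y": 0,"z": -55,"rx": 0,"ry": 0,"rz": 0},{"claw": 0.5,"x": 0,"y": 0,"z": -30,"rx": 0,"ry": 0,"rz": 0},{"claw": 0.5,"x": 0,"y": 0,"z": -18,"rx": 0,"ry": 0,"rz": 0},{"claw": 0,"x": 0,"y": 0,"z": 0,"rx": 0,"ry": 0,"rz": 0},{"claw": 0,"x": 0,"y": 0,"z": 0,"rx": 0,"ry": 0,"rz": 0},{"claw": 0,"x": 0,"y": 0,"z": 0,"rx": 0,"ry": 0,"rz": 0},{"claw": 0,"x": 0,"y": 0,"z": 0,"rx": 0,"ry": 0,"rz": 0},{"claw": 0,"x": 0,"y": 0,"z": 0,"rx": 0,"ry": 0,"rz": 0}]'

```text
clock: 17.32
eef_pos: [0.4347, 0.1917, 0.0172]
ee_rot: [0.001, -0.022, 1.0, 0.0]
wrist_force: [-0.1, 1.1, 6.2]
gripper_width: 0.06
gripper_force: 79.7
```

>>> arm_command --series '[{"claw": 0,"x": 0,"y": 0,"z": 30,"rx": 0,"ry": 0,"rz": 0},{"claw": 0,"x": 0,"y": 0,"z": 50,"rx": 0,"ry": 0,"rz": 0},{"claw": 0,"x": 20,"y": -15,"z": 40,"rx": 0,"ry": 0,"rz": 0},{"claw": 0,"x": 35,"y": -30,"z": 0,"rx": 0,"ry": 0,"rz": -0.023},{"claw": 0,"x": 40,"y": -33,"z": 0,"rx": 0,"ry": 0,"rz": -0.023},{"claw": 0,"x": 40,"y": -33,"z": 0,"rx": 0,"ry": 0,"rz": -0.023},{"claw": 0,"x": 35,"y": -28,"z": 0,"rx": 0,"ry": 0,"rz": -0.023},{"claw": 0,"x": 29,"y": -21,"z": 0,"rx": 0,"ry": 0,"rz": 0},{"claw": 0,"x": 0,"y": 0,"z": 0,"rx": 0,"ry": 0,"rz": 0}]'

```text
clock: 18.45
eef_pos: [0.6341, 0.0294, 0.135]
ee_rot: [-0.001, 0.025, 1.0, -0.0]
wrist_force: [0.2, 0.7, -5.2]
gripper_width: 0.059
gripper_force: 79.1
```

```bash
python3 w.py .09 .175 pics/w2.png; python3 br.py scene
```

```text
eef [0.6328 0.0304 0.1351] ytool deg 87.22 zax [-0.002 -0.    -1.   ] w 0.06327182650384965
obj 9684 [627.4  29.4] [40.1 80.3] ang -2.83 z 0.1289 px 278 359 149 341
obj 7832 [677.6 173.1] [65.9 55.5] ang 87.0 z 0.1444 px 512 639 250 366
scene green world [652.7  78.6] size [29.  67.4] ang -7.2 | fixture 17.2 205.7 z 0.0642
scene green world [ 625.  -138.5] size [ 24.7 110. ] ang -2.6 | fixture 0.4 -12.5 z 0.0642
scene web bench world [425.   81.7] size [68.2 13.2] ang 10.9 | fixture -210.3 197.5 z 0.0504
scene web bench world [429.  -62.3] size [70.9 11.9] ang 9.9 | fixture -199.2 53.9 z 0.0503
scene web bench world [ 427.8 -182.1] size [69.5 10.4] ang 14.0 | fixture -194.5 -65.9 z 0.0502
scene web bench world [ 482.1 -283.3] size [74.1 33.3] ang 0.7 | fixture -135.2 -164.3 z 0.0502
```

View pics/w2.png

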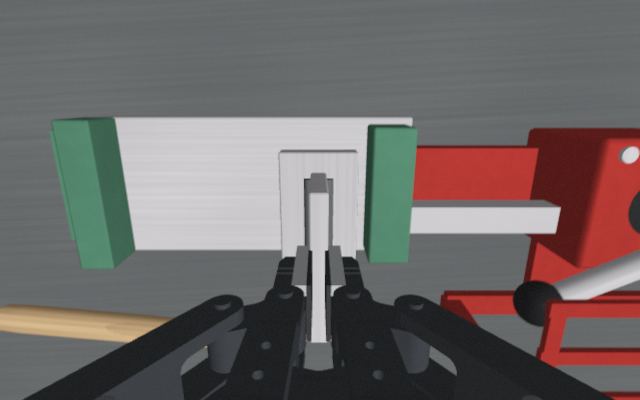

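>>> arm_command --series '[{"claw": 0,"x": 0,"y": 2,"z": -45,"rx": 0,"ry": 0,"rz": 0},{"claw": 0,"x": 0,"y": 0,"z": -28,"rx": 0,"ry": 0,"rz": 0},{"claw": 0,"x": 0,"y": 0,"z": -13,"rx": 0,"ry": 0,"rz": 0},{"claw": 0,"x": 0,"y": 0,"z": -1,"rx": 0,"ry": 0,"rz": 0},{"claw": 0,"x": 0,"y": 0,"z": 0,"rx": 0,"ry": 0,"rz": 0}]'

```text
clock: 19.18
eef_pos: [0.6337, 0.0336, 0.0507]
ee_rot: [0.001, 0.023, 1.0, -0.0]
wrist_force: [0.3, 0.5, -3.6]
gripper_width: 0.06
gripper_force: 79.0
```

>>> arm_command --series '[{"claw": 0,"x": 0,"y": 0,"z": -2,"rx": 0,"ry": 0,"rz": 0},{"claw": 0,"x": 0,"y": 0,"z": -1,"rx": 0,"ry": 0,"rz": 0},{"claw": 0.25,"x": 0,"y": 0,"z": 0,"rx": 0,"ry": 0,"rz": 0},{"claw": 0.25,"x": 0,"y": 0,"z": 0,"rx": 0,"ry": 0,"rz": 0},{"claw": 0.25,"x": 0,"y": 0,"z": 0,"rx": 0,"ry": 0,"rz": 0},{"claw": 0.25,"x": 0,"y": 0,"z": 40,"rx": 0,"ry": 0,"rz": 0},{"claw": 0.25,"x": 0,"y": 0,"z": 60,"rx": 0,"ry": 0,"rz": 0},{"claw": 0.5,"x": -40,"y": 10,"z": 20,"rx": 0,"ry": 0,"rz": 0.05},{"claw": 0.5,"x": -40,"y": 10,"z": 0,"rx": 0,"ry": 0,"rz": 0.08},{"claw": 0.5,"x": -45,"y": 10,"z": 0,"rx": 0,"ry": 0,"rz": 0.08},{"claw": 0.5,"x": -45,"y": 10,"z": 0,"rx": 0,"ry": 0,"rz": 0.05},{"claw": 0.5,"x": -38,"y": 10,"z": 0,"rx": 0,"ry": 0,"rz": 0}]'

```text
clock: 20.68
eef_pos: [0.4234, 0.0835, 0.1667]
ee_rot: [0.0, -0.107, 0.994, -0.0]
wrist_force: [0.5, 1.0, 1.0]
gripper_width: 0.503
gripper_force: 0.0
```

```bash
python3 w.py .045 .06; python3 br.py scene side
```

```text
eef [0.4188 0.0838 0.1666] ytool deg 102.24 zax [-0.003  0.    -1.   ] w 0.49933467278703436
obj 1079 [424.  -59.4] [69.4  9.1] ang 10.85 z 0.0501 px 136 156 108 194
obj 776 [422.1  82.5] [70.   7.5] ang 12.07 z 0.0504 px 313 322 144 226
obj 1068 [ 605.2 -124. ] [85.3 24.4] ang 14.05 z 0.0526 px 30 68 285 368
obj 352 [584.3  81. ] [12.7 32.2] ang -71.28 z 0.0528 px 265 297 340 357
scene green world [636.2  78.4] size [ 32.3 101.2] ang -1.6 | fixture 0.8 204.7 z 0.0645
scene green world [ 624.7 -138.9] size [ 26.4 110.7] ang -3.1 | fixture 0.0 -12.9 z 0.0642
scene web bench world [425.2  80. ] size [69.7 12.5] ang 12.2 | fixture -210.1 195.8 z 0.0508
scene web bench world [427.6 -60.6] size [69.5 10.1] ang 9.9 | fixture -200.8 55.5 z 0.0502
scene web bench world [ 428.2 -183.2] size [70.2 11.1] ang 15.6 | fixture -194.0 -67.0 z 0.0502
scene web bench world [ 481.5 -283.3] size [75.4 32.6] ang 1.2 | fixture -135.8 -164.2 z 0.05
scene web bed world [633.6  31.6] size [10.3 72. ] ang -2.7 | fixture 0.5 157.9 z 0.0809
side green world [ 623.6 -134.7] size [ 31.2 109.2] ang -1.4 | fixture -1.3 -8.8 z 0.0647
side green world [634.2  82.4] size [ 33.6 100.1] ang -3.2 | fixture -1.5 208.6 z 0.0648
side web bench world [ 410.6 -183.5] size [32.9 10.2] ang 18.7 | fixture -211.6 -68.1 z 0.0504
side web bench world [405.  -63.3] size [26.  13.3] ang 3.7 | fixture -223.1 51.7 z 0.0496
side web bench world [425.2  84. ] size [67.3 13.1] ang 11.3 | fixture -210.3 199.8 z 0.0502
side web bed world [634.1  34.2] size [12.5 70.6] ang -3.0 | fixture 0.8 160.4 z 0.0806
```

>>> arm_command --series '[{"claw": 0.5,"x": 5,"y": -1,"z": -50,"rx": 0,"ry": 0,"rz": 0},{"claw": 0.5,"x": 0,"y": 0,"z": -52,"rx": 0,"ry": 0,"rz": 0},{"claw": 0.5,"x": 0,"y": 0,"z": -30,"rx": 0,"ry": 0,"rz": 0},{"claw": 0.5,"x": 0,"y": 0,"z": -18,"rx": 0,"ry": 0,"rz": 0},{"claw": 0,"x": 0,"y": 0,"z": 0,"rx": 0,"ry": 0,"rz": 0},{"claw": 0,"x": 0,"y": 0,"z": 0,"rx": 0,"ry": 0,"rz": 0},{"claw": 0,"x": 0,"y": 0,"z": 0,"rx": 0,"ry": 0,"rz": 0},{"claw": 0,"x": 0,"y": 0,"z": 0,"rx": 0,"ry": 0,"rz": 0},{"claw": 0,"x": 0,"y": 0,"z": 0,"rx": 0,"ry": 0,"rz": 0}]'

```text
clock: 21.95
eef_pos: [0.4307, 0.0825, 0.017]
ee_rot: [0.001, -0.106, 0.994, 0.0]
wrist_force: [1.4, 0.6, -0.8]
gripper_width: 0.063
gripper_force: 79.8
```

>>> arm_command --series '[{"claw": 0,"x": 0,"y": 0,"z": 30,"rx": 0,"ry": 0,"rz": 0},{"claw": 0,"x": 0,"y": 0,"z": 50,"rx": 0,"ry": 0,"rz": 0},{"claw": 0,"x": 20,"y": -10,"z": 40,"rx": 0,"ry": 0,"rz": -0.04},{"claw": 0,"x": 38,"y": -18,"z": 0,"rx": 0,"ry": 0,"rz": -0.05},{"claw": 0,"x": 42,"y": -18,"z": 0,"rx": 0,"ry": 0,"rz": -0.05},{"claw": 0,"x": 42,"y": -18,"z": 0,"rx": 0,"ry": 0,"rz": -0.05},{"claw": 0,"x": 36,"y": -18,"z": 0,"rx": 0,"ry": 0,"rz": -0.05},{"claw": 0,"x": 29,"y": -11,"z": 0,"rx": 0,"ry": 0,"rz": -0.023},{"claw": 0,"x": 0,"y": 0,"z": 0,"rx": 0,"ry": 0,"rz": 0},{"claw": 0,"x": 0,"y": 0,"z": 0,"rx": 0,"ry": 0,"rz": 0}]'

```text
clock: 23.2
eef_pos: [0.6358, -0.0106, 0.1357]
ee_rot: [-0.001, 0.025, 1.0, -0.0]
wrist_force: [-0.2, -0.2, -5.1]
gripper_width: 0.062
gripper_force: 79.2
```

```bash
python3 w.py .11 .15
```

```text
eef [ 0.6358 -0.0104  0.136 ] ytool deg 87.17 zax [-0.002  0.    -1.   ] w 0.058214947094643185
obj 7262 [614.9  -9.2] [40.1 65. ] ang -2.85 z 0.1295 px 280 360 136 259
obj 4565 [697.4 151.7] [30.8 66.2] ang -10.24 z 0.145 px 580 639 270 399
```

>>> arm_command --series '[{"claw": 0,"x": 3,"y": -1,"z": -45,"rx": 0,"ry": 0,"rz": 0},{"claw": 0,"x": 0,"y": 0,"z": -28,"rx": 0,"ry": 0,"rz": 0},{"claw": 0,"x": 0,"y": 0,"z": -12,"rx": 0,"ry": 0,"rz": 0},{"claw": 0,"x": 0,"y": 0,"z": -3,"rx": 0,"ry": 0,"rz": 0},{"claw": 0,"x": 0,"y": 0,"z": -1,"rx": 0,"ry": 0,"rz": 0},{"claw": 0,"x": 0,"y": 0,"z": 0,"rx": 0,"ry": 0,"rz": 0}]'

```text
clock: 24.0
eef_pos: [0.6407, -0.0117, 0.0486]
ee_rot: [0.001, 0.025, 1.0, -0.0]
wrist_force: [0.0, -0.1, -5.4]
gripper_width: 0.059
gripper_force: 79.1
```

>>> arm_command --series '[{"claw": 0,"x": 0,"y": 0,"z": -2,"rx": 0,"ry": 0,"rz": 0},{"claw": 0,"x": 0,"y": 0,"z": 0,"rx": 0,"ry": 0,"rz": 0},{"claw": 0.25,"x": 0,"y": 0,"z": 0,"rx": 0,"ry": 0,"rz": 0},{"claw": 0.25,"x": 0,"y": 0,"z": 0,"rx": 0,"ry": 0,"rz": 0},{"claw": 0.25,"x": 0,"y": 0,"z": 0,"rx": 0,"ry": 0,"rz": 0},{"claw": 0.25,"x": 0,"y": 0,"z": 40,"rx": 0,"ry": 0,"rz": 0},{"claw": 0.25,"x": 0,"y": 0,"z": 60,"rx": 0,"ry": 0,"rz": 0},{"claw": 0.5,"x": -40,"y": -9,"z": 20,"rx": 0,"ry": 0,"rz": 0.05},{"claw": 0.5,"x": -44,"y": -10,"z": 0,"rx": 0,"ry": 0,"rz": 0.07},{"claw": 0.5,"x": -47,"y": -10,"z": 0,"rx": 0,"ry": 0,"rz": 0.07},{"claw": 0.5,"x": -47,"y": -10,"z": 0,"rx": 0,"ry": 0,"rz": 0.05},{"claw": 0.5,"x": -35,"y": -9,"z": 0,"rx": 0,"ry": 0,"rz": 0}]'

```text
clock: 25.5
eef_pos: [0.4251, -0.0599, 0.1655]
ee_rot: [0.0, -0.095, 0.995, -0.0]
wrist_force: [0.4, -0.1, 0.4]
gripper_width: 0.499
gripper_force: 0.0
```

```bash
python3 w.py .045 .06; python3 br.py scene side|grep -v green
```

```text
eef [ 0.421  -0.0603  0.1655] ytool deg 100.88 zax [-0.003 -0.    -1.   ] w 0.5011106796294197
obj 1029 [ 424.9 -180.6] [70.   8.9] ang 14.26 z 0.0502 px 160 185 117 202
obj 823 [424. -60.] [69.7  7.7] ang 10.93 z 0.0504 px 314 323 145 227
obj 6694 [ 488.2 -294.8] [90.2 61.7] ang 1.94 z 0.0489 px 0 73 152 258
scene web bench world [427.9 -61.3] size [69.8 12. ] ang 10.0 | fixture -200.3 54.8 z 0.05
scene web bench world [ 428.7 -182. ] size [71.3 10.5] ang 14.2 | fixture -193.6 -65.7 z 0.0499
scene web bench world [ 483.  -282.7] size [73.3 33.5] ang 0.4 | fixture -134.4 -163.6 z 0.0503
scene web bed world [635.4  32. ] size [11.4 70.3] ang -3.2 | fixture 2.3 158.3 z 0.0805
scene web bed world [634.9 -12.7] size [ 9.6 69.4] ang -4.2 | fixture 4.0 113.6 z 0.08
side web bench world [ 492.5 -280.7] size [54.3 37.5] ang 0.6 | fixture -124.9 -161.1 z 0.0514
side web bench world [ 428.1 -181.2] size [66.5 14.2] ang 14.4 | fixture -194.2 -65.0 z 0.0498
side web bench world [426.6 -58.9] size [69.  11.9] ang 12.8 | fixture -201.8 57.1 z 0.0504
side web bed world [634.2  -8.9] size [13.7 69.5] ang -3.5 | fixture 3.1 117.4 z 0.0806
side web bed world [634.2  33.9] size [12.5 69.9] ang -3.4 | fixture 0.9 160.2 z 0.08
```

>>> arm_command --series '[{"claw": 0.5,"x": 2,"y": 0,"z": -50,"rx": 0,"ry": 0,"rz": 0},{"claw": 0.5,"x": 0,"y": 0,"z": -52,"rx": 0,"ry": 0,"rz": 0},{"claw": 0.5,"x": 0,"y": 0,"z": -30,"rx": 0,"ry": 0,"rz": 0},{"claw": 0.5,"x": 0,"y": 0,"z": -17,"rx": 0,"ry": 0,"rz": 0},{"claw": 0,"x": 0,"y": 0,"z": 0,"rx": 0,"ry": 0,"rz": 0},{"claw": 0,"x": 0,"y": 0,"z": 0,"rx": 0,"ry": 0,"rz": 0},{"claw": 0,"x": 0,"y": 0,"z": 0,"rx": 0,"ry": 0,"rz": 0},{"claw": 0,"x": 0,"y": 0,"z": 0,"rx": 0,"ry": 0,"rz": 0},{"claw": 0,"x": 0,"y": 0,"z": 0,"rx": 0,"ry": 0,"rz": 0}]'

```text
clock: 26.78
eef_pos: [0.4297, -0.0597, 0.017]
ee_rot: [0.001, -0.095, 0.995, -0.0]
wrist_force: [0.4, 1.9, 0.7]
gripper_width: 0.063
gripper_force: 79.7
```

>>> arm_command --series '[{"claw": 0,"x": 0,"y": 0,"z": 30,"rx": 0,"ry": 0,"rz": 0},{"claw": 0,"x": 0,"y": 0,"z": 50,"rx": 0,"ry": 0,"rz": 0},{"claw": 0,"x": 20,"y": 0,"z": 40,"rx": 0,"ry": 0,"rz": -0.04},{"claw": 0,"x": 38,"y": 1,"z": 0,"rx": 0,"ry": 0,"rz": -0.05},{"claw": 0,"x": 42,"y": 1,"z": 0,"rx": 0,"ry": 0,"rz": -0.05},{"claw": 0,"x": 42,"y": 1,"z": 0,"rx": 0,"ry": 0,"rz": -0.05},{"claw": 0,"x": 35,"y": 1,"z": 0,"rx": 0,"ry": 0,"rz": -0.04},{"claw": 0,"x": 27,"y": 1,"z": 0,"rx": 0,"ry": 0,"rz": -0.01},{"claw": 0,"x": 0,"y": 0,"z": 0,"rx": 0,"ry": 0,"rz": 0},{"claw": 0,"x": 0,"y": 0,"z": 0,"rx": 0,"ry": 0,"rz": 0}]'

```text
clock: 28.02
eef_pos: [0.6318, -0.0547, 0.1358]
ee_rot: [-0.001, 0.025, 1.0, -0.0]
wrist_force: [0.1, -0.2, -4.4]
gripper_width: 0.061
gripper_force: 79.0
```

```bash
python3 w.py .11 .15
```

```text
eef [ 0.6318 -0.0547  0.1361] ytool deg 87.15 zax [-0.002 -0.    -1.   ] w 0.05369469813733061
obj 6892 [612.4 -53.7] [40.2 62.5] ang -2.92 z 0.1294 px 279 359 142 259
obj 435 [754.5 143.7] [10.5 19.5] ang -39.87 z 0.1145 px 616 639 379 399
```

>>> arm_command --series '[{"claw": 0,"x": 1,"y": 0,"z": -45,"rx": 0,"ry": 0,"rz": 0},{"claw": 0,"x": 0,"y": 0,"z": -28,"rx": 0,"ry": 0,"rz": 0},{"claw": 0,"x": 0,"y": 0,"z": -12,"rx": 0,"ry": 0,"rz": 0},{"claw": 0,"x": 0,"y": 0,"z": -3,"rx": 0,"ry": 0,"rz": 0},{"claw": 0,"x": 0,"y": 0,"z": -2,"rx": 0,"ry": 0,"rz": 0},{"claw": 0,"x": 0,"y": 0,"z": 0,"rx": 0,"ry": 0,"rz": 0}]'

```text
clock: 28.82
eef_pos: [0.6346, -0.0547, 0.0474]
ee_rot: [0.001, 0.025, 1.0, -0.0]
wrist_force: [0.9, -0.6, -5.4]
gripper_width: 0.06
gripper_force: 79.0
```

>>> arm_command --series '[{"claw": 0,"x": 0,"y": 0,"z": -1,"rx": 0,"ry": 0,"rz": 0},{"claw": 0,"x": 0,"y": 0,"z": 0,"rx": 0,"ry": 0,"rz": 0},{"claw": 0.25,"x": 0,"y": 0,"z": 0,"rx": 0,"ry": 0,"rz": 0},{"claw": 0.25,"x": 0,"y": 0,"z": 0,"rx": 0,"ry": 0,"rz": 0},{"claw": 0.25,"x": 0,"y": 0,"z": 0,"rx": 0,"ry": 0,"rz": 0},{"claw": 0.25,"x": 0,"y": 0,"z": 40,"rx": 0,"ry": 0,"rz": 0},{"claw": 0.25,"x": 0,"y": 0,"z": 60,"rx": 0,"ry": 0,"rz": 0},{"claw": 0.5,"x": -40,"y": -25,"z": 20,"rx": 0,"ry": 0,"rz": 0.06},{"claw": 0.5,"x": -43,"y": -26,"z": 0,"rx": 0,"ry": 0,"rz": 0.08},{"claw": 0.5,"x": -45,"y": -26,"z": 0,"rx": 0,"ry": 0,"rz": 0.08},{"claw": 0.5,"x": -45,"y": -26,"z": 0,"rx": 0,"ry": 0,"rz": 0.078},{"claw": 0.5,"x": -32,"y": -23,"z": 0,"rx": 0,"ry": 0,"rz": 0}]'

```text
clock: 30.32
eef_pos: [0.4271, -0.1813, 0.1657]
ee_rot: [0.0, -0.124, 0.992, -0.0]
wrist_force: [-0.1, -0.7, -0.3]
gripper_width: 0.503
gripper_force: 0.0
```

```bash
python3 w.py .045 .06; python3 br.py scene side|grep -v green
```

```text
eef [ 0.424  -0.1827  0.1657] ytool deg 104.16 zax [-0.002 -0.001 -1.   ] w 0.5011151119653886
obj 814 [ 424.3 -181. ] [69.6  7.6] ang 14.2 z 0.0505 px 315 324 143 225
obj 9896 [ 489.2 -319.5] [ 89.7 110.1] ang -86.97 z 0.0488 px 80 213 155 273
obj 365 [ 580.6 -143.2] [20.5 45.8] ang -35.87 z 0.0524 px 306 342 334 368
scene web bench world [ 427.1 -182.1] size [71.7 10.2] ang 14.8 | fixture -195.2 -65.9 z 0.05
scene web bench world [ 482.  -283.4] size [75.6 33.1] ang 0.9 | fixture -135.3 -164.3 z 0.05
scene web bed world [634.8  31.7] size [10.3 70.2] ang -3.6 | fixture 1.6 158.0 z 0.0804
scene web bed world [634.7 -11.8] size [ 9.4 70.6] ang -3.1 | fixture 3.7 114.6 z 0.0808
scene web bed world [631.6 -55.7] size [ 9.2 71. ] ang -3.3 | fixture 2.8 70.5 z 0.0808
side web bench world [ 482.6 -280.7] size [74.6 37.9] ang 0.9 | fixture -134.8 -161.6 z 0.0508
side web bench world [ 427.3 -179.4] size [66.8 12.1] ang 14.6 | fixture -195.1 -63.2 z 0.05
side web bed world [631.1 -52.1] size [13.  67.6] ang -2.0 | fixture 2.1 74.1 z 0.0803
side web bed world [634.   -9.1] size [12.5 69. ] ang -2.7 | fixture 2.9 117.2 z 0.0803
side web bed world [633.9  34.2] size [12.5 70.4] ang -2.9 | fixture 0.6 160.4 z 0.0809
```

Now bracket A.

>>> arm_command --series '[{"claw": 0.5,"x": 2,"y": 1,"z": -50,"rx": 0,"ry": 0,"rz": 0},{"claw": 0.5,"x": 0,"y": 0,"z": -52,"rx": 0,"ry": 0,"rz": 0},{"claw": 0.5,"x": 0,"y": 0,"z": -30,"rx": 0,"ry": 0,"rz": 0},{"claw": 0.5,"x": 0,"y": 0,"z": -17,"rx": 0,"ry": 0,"rz": 0},{"claw": 0,"x": 0,"y": 0,"z": 0,"rx": 0,"ry": 0,"rz": 0},{"claw": 0,"x": 0,"y": 0,"z": 0,"rx": 0,"ry": 0,"rz": 0},{"claw": 0,"x": 0,"y": 0,"z": 0,"rx": 0,"ry": 0,"rz": 0},{"claw": 0,"x": 0,"y": 0,"z": 0,"rx": 0,"ry": 0,"rz": 0},{"claw": 0,"x": 0,"y": 0,"z": 0,"rx": 0,"ry": 0,"rz": 0}]'

```text
clock: 31.6
eef_pos: [0.4319, -0.1796, 0.0172]
ee_rot: [0.001, -0.124, 0.992, -0.0]
wrist_force: [0.3, 4.6, 6.5]
gripper_width: 0.065
gripper_force: 79.6
```

>>> arm_command --series '[{"claw": 0,"x": 0,"y": 0,"z": 30,"rx": 0,"ry": 0,"rz": 0},{"claw": 0,"x": 0,"y": 0,"z": 50,"rx": 0,"ry": 0,"rz": 0},{"claw": 0,"x": 20,"y": 8,"z": 40,"rx": 0,"ry": 0,"rz": -0.05},{"claw": 0,"x": 38,"y": 16,"z": 0,"rx": 0,"ry": 0,"rz": -0.06},{"claw": 0,"x": 42,"y": 16,"z": 0,"rx": 0,"ry": 0,"rz": -0.06},{"claw": 0,"x": 42,"y": 16,"z": 0,"rx": 0,"ry": 0,"rz": -0.06},{"claw": 0,"x": 35,"y": 14,"z": 0,"rx": 0,"ry": 0,"rz": -0.05},{"claw": 0,"x": 24,"y": 11,"z": 0,"rx": 0,"ry": 0,"rz": -0.017},{"claw": 0,"x": 0,"y": 0,"z": 0,"rx": 0,"ry": 0,"rz": 0},{"claw": 0,"x": 0,"y": 0,"z": 0,"rx": 0,"ry": 0,"rz": 0}]'

```text
clock: 32.85
eef_pos: [0.6309, -0.0989, 0.1355]
ee_rot: [-0.001, 0.024, 1.0, -0.0]
wrist_force: [0.2, -0.0, -5.5]
gripper_width: 0.059
gripper_force: 79.3
```

```bash
python3 w.py .11 .15
```

```text
eef [ 0.6308 -0.0991  0.1359] ytool deg 87.19 zax [-0.002 -0.    -1.   ] w 0.0597009971518073
obj 7123 [610.1 -98. ] [40.2 63.3] ang -2.95 z 0.1288 px 279 359 138 258
```

>>> arm_command --series '[{"claw": 0,"x": 1,"y": 1,"z": -45,"rx": 0,"ry": 0,"rz": 0},{"claw": 0,"x": 0,"y": 0,"z": -28,"rx": 0,"ry": 0,"rz": 0},{"claw": 0,"x": 0,"y": 0,"z": -12,"rx": 0,"ry": 0,"rz": 0},{"claw": 0,"x": 0,"y": 0,"z": -3,"rx": 0,"ry": 0,"rz": 0},{"claw": 0,"x": 0,"y": 0,"z": -2,"rx": 0,"ry": 0,"rz": 0},{"claw": 0,"x": 0,"y": 0,"z": -1,"rx": 0,"ry": 0,"rz": 0},{"claw": 0,"x": 0,"y": 0,"z": 0,"rx": 0,"ry": 0,"rz": 0},{"claw": 0.25,"x": 0,"y": 0,"z": 0,"rx": 0,"ry": 0,"rz": 0},{"claw": 0.25,"x": 0,"y": 0,"z": 0,"rx": 0,"ry": 0,"rz": 0},{"claw": 0.25,"x": 0,"y": 0,"z": 0,"rx": 0,"ry": 0,"rz": 0},{"claw": 0.25,"x": 0,"y": 0,"z": 40,"rx": 0,"ry": 0,"rz": 0},{"claw": 0.25,"x": 0,"y": 0,"z": 60,"rx": 0,"ry": 0,"rz": 0}]'

```text
clock: 34.4
eef_pos: [0.6318, -0.0974, 0.1447]
ee_rot: [-0.002, 0.024, 1.0, 0.0]
wrist_force: [1.3, -0.7, -0.4]
gripper_width: 0.25
gripper_force: 0.0
```

```bash
python3 br.py scene; python3 - <<'E'
from h import *
d,P,T,f=cam('scene'); cv2.imwrite('pics/s5.png',cv2.resize(d['color'][130:290,240:440,::-1],(750,600)))
E
```

```text
scene green world [635.8  78.2] size [ 30.8 100.2] ang -3.2 | fixture 0.4 204.5 z 0.0642
scene green world [ 625.4 -138.8] size [ 24.2 110. ] ang -3.1 | fixture 0.7 -12.7 z 0.0643
scene web bench world [ 482.6 -283.4] size [74.5 33.6] ang 1.5 | fixture -134.7 -164.3 z 0.0504
scene web bed world [634.7  31.7] size [10.9 68.4] ang -2.2 | fixture 1.6 158.0 z 0.0808
scene web bed world [634.9 -11.5] size [11. 69.] ang -1.7 | fixture 3.9 114.8 z 0.0801
scene web bed world [632.2 -55.1] size [ 9.8 69.3] ang -3.7 | fixture 3.4 71.2 z 0.0807
scene web bed world [629.2 -98.5] size [ 9.9 69.6] ang -2.2 | fixture 2.6 27.7 z 0.0808
```

View pics/s5.png

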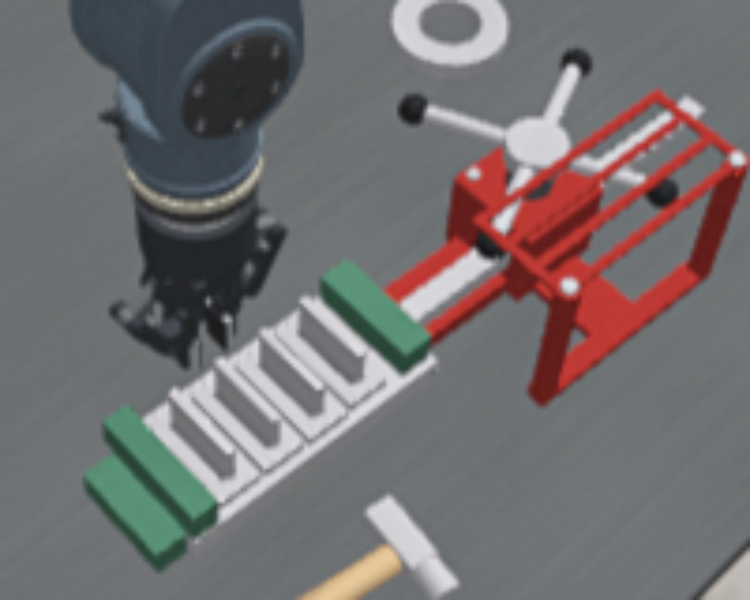

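All four brackets lie square on the bed, with webs at local y of about 28, 71, 115 and 158, and the jaw clear of the pack. Next I go round to the other side of the spokes to close the clamp.

>>> arm_command --series '[{"claw": 0,"x": -4,"y": 30,"z": 8,"rx": 0,"ry": 0,"rz": -0.169},{"claw": 0,"x": -4,"y": 31,"z": 6,"rx": 0,"ry": 0,"rz": -0.169},{"claw": 0,"x": -4,"y": 31,"z": 0,"rx": 0,"ry": 0,"rz": -0.169},{"claw": 0,"x": -4,"y": 31,"z": 0,"rx": 0,"ry": 0,"rz": -0.169},{"claw": 0,"x": -4,"y": 31,"z": 0,"rx": 0,"ry": 0,"rz": -0.169},{"claw": 0,"x": -4,"y": 31,"z": 0,"rx": 0,"ry": 0,"rz": -0.169},{"claw": 0,"x": -5,"y": 31,"z": 0,"rx": 0,"ry": 0,"rz": -0.169},{"claw": 0,"x": -5,"y": 31,"z": 0,"rx": 0,"ry": 0,"rz": -0.169},{"claw": 0,"x": -4,"y": 30,"z": 0,"rx": 0,"ry": 0,"rz": -0.169},{"claw": 0,"x": 0,"y": 0,"z": 0,"rx": 0,"ry": 0,"rz": 0}]' --newtons 60

```text
clock: 35.75
eef_pos: [0.5946, 0.1812, 0.159]
ee_rot: [-0.0, 0.706, 0.708, -0.0]
wrist_force: [0.0, -0.3, 0.7]
gripper_width: -0.002
gripper_force: 0.0
```

```bash
python3 cap.py; python3 w.py .12 .145
```

```text
ball [0.688 0.158 0.135] world deg -64.1 20
ball [0.544 0.215 0.132] world deg -160.8 64
ball [0.735 0.296 0.131] world deg 26.7 41
ball [0.601 0.352 0.132] world deg 112.3 80
green [ 0.6155 -0.1337  0.0652] 137
green [0.6304 0.085  0.0647] 148
[-0.02087558  1.22315539  0.24303698]
eef [0.5949 0.1793 0.1592] ytool deg 0.23 zax [-0. -0. -1.] w -0.00015767068733658874
obj 17376 [625.2 233.7] [128.9 155.9] ang -22.12 z 0.132 px 212 489 0 275
obj 1516 [697.7 259.8] [72.  22.6] ang 77.25 z 0.1298 px 501 557 0 156
obj 1995 [732.3 279.7] [20.6 40.5] ang -76.04 z 0.1316 px 568 621 0 83
obj 305 [728.9 223.5] [68.5  2.4] ang 87.19 z 0.1443 px 562 598 85 217
obj 1278 [760.6 184.4] [86.1 28.2] ang 74.32 z 0.1382 px 564 639 143 284
obj 427 [687.  155.5] [17.6 14.4] ang 61.54 z 0.1343 px 463 480 243 278
```

>>> arm_command --series '[{"claw": 0,"x": 0,"y": 0,"z": -40,"rx": 0,"ry": 0,"rz": 0},{"claw": 0,"x": 0,"y": 0,"z": -29,"rx": 0,"ry": 0,"rz": 0},{"claw": 0,"x": -23,"y": 24,"z": 0,"rx": 0,"ry": 0,"rz": 0},{"claw": 0,"x": -11,"y": 24,"z": 0,"rx": 0,"ry": 0,"rz": 0},{"claw": 0,"x": -3,"y": 22,"z": 0,"rx": 0,"ry": 0,"rz": 0},{"claw": 0,"x": 3,"y": 22,"z": 0,"rx": 0,"ry": 0,"rz": 0},{"claw": 0,"x": 8,"y": 20,"z": 0,"rx": 0,"ry": 0,"rz": 0},{"claw": 0,"x": 14,"y": 18,"z": 0,"rx": 0,"ry": 0,"rz": 0},{"claw": 0,"x": 17,"y": 14,"z": 0,"rx": 0,"ry": 0,"rz": 0},{"claw": 0,"x": 0,"y": 0,"z": 0,"rx": 0,"ry": 0,"rz": 0}]'

```text
clock: 37.1
eef_pos: [0.6008, 0.3236, 0.0899]
ee_rot: [-0.0, 0.706, 0.708, 0.0]
wrist_force: [-0.7, -0.7, 0.6]
gripper_width: -0.001
gripper_force: 0.0
```

```bash
python3 cap.py;python3 br.py scene
```

```text
ball [0.737 0.284 0.129] world deg 19.7 24
ball [0.539 0.228 0.132] world deg -168.1 64
ball [0.614 0.356 0.132] world deg 105.1 83
green [ 0.6234 -0.134   0.0653] 162
green [0.6247 0.0607 0.0649] 157
[-0.51171535 -0.07676012 -0.16693272]
scene green world [633.9  55.2] size [30.  99.5] ang -4.0 | fixture -0.4 181.4 z 0.0644
scene green world [ 625.3 -138.5] size [ 24.4 109.8] ang -2.7 | fixture 0.7 -12.5 z 0.0644
scene web bench world [ 483. -283.] size [74.  33.2] ang 0.2 | fixture -134.3 -163.9 z 0.0502
scene web bed world [632.6  20.5] size [11.2 72.9] ang -5.4 | fixture -0.0 146.7 z 0.0813
scene web bed world [634.3 -20. ] size [12.2 68.7] ang -5.6 | fixture 3.8 106.4 z 0.0809
scene web bed world [631.7 -59.9] size [ 9.3 68.4] ang -2.3 | fixture 3.1 66.4 z 0.0806
scene web bed world [628.9 -99.7] size [ 9.6 70.2] ang -1.9 | fixture 2.3 26.4 z 0.0808
```

>>> arm_command --series '[{"claw": 0,"x": -2,"y": -1,"z": 62,"rx": 0,"ry": 0,"rz": 0},{"claw": 0,"x": -4,"y": -45,"z": 3,"rx": 0,"ry": 0,"rz": 0},{"claw": 0,"x": -5,"y": -46,"z": 0,"rx": 0,"ry": 0,"rz": 0},{"claw": 0,"x": -4,"y": -45,"z": 0,"rx": 0,"ry": 0,"rz": 0},{"claw": 0,"x": 0,"y": 0,"z": -30,"rx": 0,"ry": 0,"rz": 0},{"claw": 0,"x": 0,"y": 0,"z": -36,"rx": 0,"ry": 0,"rz": 0},{"claw": 0,"x": -14,"y": 17,"z": 0,"rx": 0,"ry": 0,"rz": 0},{"claw": 0,"x": -10,"y": 23,"z": 0,"rx": 0,"ry": 0,"rz": 0},{"claw": 0,"x": -2,"y": 10,"z": 0,"rx": 0,"ry": 0,"rz": 0},{"claw": 0,"x": 0,"y": 4,"z": 0,"rx": 0,"ry": 0,"rz": 0},{"claw": 0,"x": 0,"y": 0,"z": 0,"rx": 0,"ry": 0,"rz": 0}]'

```text
clock: 38.58
eef_pos: [0.5587, 0.2407, 0.0903]
ee_rot: [-0.0, 0.706, 0.708, 0.0]
wrist_force: [-1.8, -1.2, 0.0]
gripper_width: 0.001
gripper_force: 1.0
```

```bash
python3 cap.py;python3 br.py scene
```

```text
ball [0.751 0.243 0.134] world deg -3.5 26
ball [0.538 0.263 0.133] world deg 173.2 79
ball [0.652 0.359 0.132] world deg 85.5 83
green [ 0.589  -0.1334  0.0652] 61
[-2.02475703 -1.24102037  0.81272755]
scene green world [633.8  49.8] size [ 31.2 102.3] ang -4.0 | fixture -0.2 176.0 z 0.0644
scene green world [ 625.4 -138.7] size [ 25.4 110.7] ang -3.4 | fixture 0.7 -12.7 z 0.0645
scene web bench world [ 482.  -282.9] size [75.3 32.4] ang 0.6 | fixture -135.3 -163.9 z 0.0502
scene web bed world [633.9  15.3] size [ 9.5 67.9] ang -1.3 | fixture 1.5 141.6 z 0.0804
scene web bed world [633.8 -24.8] size [ 9.8 71.5] ang -3.6 | fixture 3.5 101.5 z 0.0807
scene web bed world [631.3 -64.6] size [10.4 71. ] ang -1.9 | fixture 2.9 61.6 z 0.0803
scene web bed world [ 627.8 -103.7] size [10.  72.5] ang -2.7 | fixture 1.4 22.4 z 0.0814
```

Opening is now about 161. I'll press on in small steps, watching the force.

>>> arm_command --series '[{"claw": 0,"x": 0,"y": 4,"z": 0,"rx": 0,"ry": 0,"rz": 0},{"claw": 0,"x": 0,"y": 4,"z": 0,"rx": 0,"ry": 0,"rz": 0},{"claw": 0,"x": 0,"y": 0,"z": 0,"rx": 0,"ry": 0,"rz": 0}]'

```text
clock: 39.05
eef_pos: [0.5594, 0.248, 0.0899]
ee_rot: [0.0, 0.707, 0.707, 0.0]
wrist_force: [0.0, -4.6, 2.4]
gripper_width: -0.006
gripper_force: 2.2
```

>>> arm_command --series '[{"claw": 0,"x": 0,"y": 4,"z": 0,"rx": 0,"ry": 0,"rz": 0},{"claw": 0,"x": 0,"y": 2,"z": 0,"rx": 0,"ry": 0,"rz": 0},{"claw": 0,"x": 0,"y": 0,"z": 0,"rx": 0,"ry": 0,"rz": 0}]'

```text
clock: 39.42
eef_pos: [0.5596, 0.2506, 0.0899]
ee_rot: [0.003, 0.708, 0.707, -0.002]
wrist_force: [0.6, -19.4, 7.3]
gripper_width: 0.001
gripper_force: 9.5
```

>>> arm_command --series '[{"claw": 0,"x": 0,"y": 3,"z": 0,"rx": 0,"ry": 0,"rz": 0},{"claw": 0,"x": 0,"y": 0,"z": 0,"rx": 0,"ry": 0,"rz": 0},{"claw": 0,"x": 0,"y": 0,"z": 0,"rx": 0,"ry": 0,"rz": 0},{"claw": 0,"x": 0,"y": 0,"z": 0,"rx": 0,"ry": 0,"rz": 0}]'

```text
clock: 39.92
eef_pos: [0.5597, 0.2518, 0.0899]
ee_rot: [0.004, 0.708, 0.706, -0.003]
wrist_force: [1.0, -27.6, 9.5]
gripper_width: 0.002
gripper_force: 12.9
```

>>> arm_command --series '[{"claw": 0,"x": 0,"y": -10,"z": 0,"rx": 0,"ry": 0,"rz": 0},{"claw": 0,"x": 0,"y": -10,"z": 0,"rx": 0,"ry": 0,"rz": 0},{"claw": 0,"x": 0,"y": 0,"z": 50,"rx": 0,"ry": 0,"rz": 0},{"claw": 0,"x": 0,"y": -10,"z": 45,"rx": 0,"ry": 0,"rz": 0},{"claw": 0.4,"x": -5,"y": -45,"z": 0,"rx": 0,"ry": 0,"rz": 0.13},{"claw": 0.4,"x": -5,"y": -50,"z": 0,"rx": 0,"ry": 0,"rz": 0.13},{"claw": 0.4,"x": -5,"y": -50,"z": 0,"rx": 0,"ry": 0,"rz": 0.13},{"claw": 0.4,"x": -5,"y": -50,"z": 0,"rx": 0,"ry": 0,"rz": 0.13},{"claw": 0.4,"x": -5,"y": -50,"z": 0,"rx": 0,"ry": 0,"rz": 0.13},{"claw": 0.4,"x": -5,"y": -50,"z": 0,"rx": 0,"ry": 0,"rz": 0.13},{"claw": 0.4,"x": -5,"y": -50,"z": 0,"rx": 0,"ry": 0,"rz": 0.13},{"claw": 0.4,"x": -5,"y": -50,"z": 0,"rx": 0,"ry": 0,"rz": 0.13}]'

```text
clock: 41.42
eef_pos: [0.5191, -0.169, 0.1847]
ee_rot: [0.001, 0.259, 0.966, 0.0]
wrist_force: [1.0, 0.6, 0.5]
gripper_width: 0.402
gripper_force: 0.0
```

>>> arm_command --series '[{"claw": 0.5,"x": -6,"y": -40,"z": 10,"rx": 0,"ry": 0,"rz": 0.13},{"claw": 0.5,"x": -6,"y": -40,"z": 0,"rx": 0,"ry": 0,"rz": 0.13},{"claw": 0.5,"x": -6,"y": -40,"z": 0,"rx": 0,"ry": 0,"rz": 0.13},{"claw": 0.5,"x": -9,"y": -24,"z": 0,"rx": 0,"ry": 0,"rz": 0.13},{"claw": 0.5,"x": 0,"y": 0,"z": 0,"rx": 0,"ry": 0,"rz": 0.05},{"claw": 0.5,"x": 0,"y": 0,"z": 0,"rx": 0,"ry": 0,"rz": 0}]'

```text
clock: 42.18
eef_pos: [0.4921, -0.3119, 0.1944]
ee_rot: [0.0, -0.02, 1.0, 0.0]
wrist_force: [-0.1, -0.1, -0.1]
gripper_width: 0.498
gripper_force: 0.0
```

```bash
python3 w.py .082 .096; python3 cap.py; python3 br.py scene
```

```text
eef [ 0.4923 -0.3116  0.1945] ytool deg 92.24 zax [ 0.001  0.    -1.   ] w 0.505389954185009
obj 1273 [ 489.3 -320.1] [59.7 13.8] ang 2.26 z 0.0884 px 300 317 150 223
ball [0.62  0.151 0.133] world deg -103.3 41
ball [0.751 0.234 0.134] world deg -8.5 21
ball [0.538 0.275 0.132] world deg 166.5 70
ball [0.661 0.357 0.131] world deg 80.5 83
green [ 0.6208 -0.1355  0.0653] 131
green [0.6369 0.0532 0.0652] 100
[-0.48690905  0.61440529 -0.22435156]
scene green world [635.1  47.8] size [31.  98.2] ang -2.8 | fixture 1.2 174.1 z 0.0644
scene green world [ 626.2 -139. ] size [ 24.4 110.5] ang -3.1 | fixture 1.6 -12.9 z 0.0646
scene web bench world [ 483.  -282.7] size [73.3 33.3] ang 0.9 | fixture -134.4 -163.6 z 0.0499
scene web bed world [632.7  13.8] size [12.1 69.5] ang -2.8 | fixture 0.4 140.0 z 0.0809
scene web bed world [633.8 -25.5] size [10.5 69.7] ang -4.5 | fixture 3.5 100.8 z 0.0815
scene web bed world [631.2 -66. ] size [10.2 69.7] ang -2.4 | fixture 2.9 60.3 z 0.0808
scene web bed world [ 628.4 -106.2] size [ 9.3 71.3] ang -3.7 | fixture 2.1 19.9 z 0.081
```

>>> arm_command --series '[{"claw": 0.5,"x": 0,"y": -9,"z": -50,"rx": 0,"ry": 0,"rz": 0},{"claw": 0.5,"x": 0,"y": 0,"z": -45,"rx": 0,"ry": 0,"rz": 0},{"claw": 0.5,"x": 0,"y": 0,"z": -28,"rx": 0,"ry": 0,"rz": 0},{"claw": 0.5,"x": 0,"y": 0,"z": -15,"rx": 0,"ry": 0,"rz": 0},{"claw": 0,"x": 0,"y": 0,"z": 0,"rx": 0,"ry": 0,"rz": 0},{"claw": 0,"x": 0,"y": 0,"z": 0,"rx": 0,"ry": 0,"rz": 0},{"claw": 0,"x": 0,"y": 0,"z": 0,"rx": 0,"ry": 0,"rz": 0},{"claw": 0,"x": 0,"y": 0,"z": 0,"rx": 0,"ry": 0,"rz": 0},{"claw": 0,"x": 0,"y": 0,"z": 0,"rx": 0,"ry": 0,"rz": 0}]' --newtons 50

```text
clock: 43.45
eef_pos: [0.4926, -0.3201, 0.0576]
ee_rot: [0.001, -0.02, 1.0, 0.0]
wrist_force: [-0.2, 6.1, 1.0]
gripper_width: 0.142
gripper_force: 49.4
```

>>> arm_command --series '[{"claw": 0,"x": 0,"y": 0,"z": 0,"rx": 0,"ry": 0,"rz": -0.15},{"claw": 0,"x": 0,"y": 0,"z": 0,"rx": 0,"ry": 0,"rz": -0.15},{"claw": 0,"x": 0,"y": 0,"z": 0,"rx": 0,"ry": 0,"rz": -0.15},{"claw": 0,"x": 0,"y": 0,"z": 0,"rx": 0,"ry": 0,"rz": -0.15},{"claw": 0,"x": 0,"y": 0,"z": 0,"rx": 0,"ry": 0,"rz": -0.15},{"claw": 0,"x": 0,"y": 0,"z": 0,"rx": 0,"ry": 0,"rz": -0.15},{"claw": 0,"x": 0,"y": 0,"z": 0,"rx": 0,"ry": 0,"rz": -0.15},{"claw": 0,"x": 0,"y": 0,"z": 0,"rx": 0,"ry": 0,"rz": -0.13},{"claw": 0,"x": 0,"y": 0,"z": 0,"rx": 0,"ry": 0,"rz": -0.05},{"claw": 0,"x": 0,"y": 0,"z": 0,"rx": 0,"ry": 0,"rz": 0},{"claw": 0,"x": 0,"y": 0,"z": 0,"rx": 0,"ry": 0,"rz": 0}]'

```text
clock: 44.82
eef_pos: [0.4916, -0.3215, 0.0576]
ee_rot: [0.0, 0.56, 0.829, -0.001]
wrist_force: [-4.8, -2.0, 4.6]
gripper_width: 0.143
gripper_force: 50.3
```

```bash
python3 w.py .08 .097; python3 -c "
from h import *
print(arm.read_state()['wrist_torque'])
for n in('scene','side'):
    d,P,T,f=cam(n);m=(P[...,2]>.085)&(P[...,2]<.096)&(abs(P[...,0]-.492)<.04)&(abs(P[...,1]+.32)<.04)&(d['color'].max(-1)<60);print(n,m.sum(),cv2.minAreaRect((P[m][:,:2]*1000).astype(np.float32)) if m.sum()>5 else '')"
```

```text
eef [ 0.4916 -0.3215  0.0576] ytool deg 21.91 zax [-0.    -0.002 -1.   ] w 0.14576557123032355
obj 4729 [ 488.4 -319.8] [36.7 59.2] ang -88.39 z 0.0886 px 270 367 194 329
[-0.37479677  1.30339985  0.55956528]
scene 24 ((505.3312683105469, -332.9546813964844), (26.845869064331055, 29.6722354888916), 35.42600631713867)
side 35 ((487.1848449707031, -314.5273742675781), (27.839893341064453, 49.96877670288086), 34.68552780151367)
```

>>> arm_command --series '[{"claw": 0,"x": 0,"y": 0,"z": 0,"rx": 0,"ry": 0,"rz": 0.15},{"claw": 0,"x": 0,"y": 0,"z": 0,"rx": 0,"ry": 0,"rz": 0.15},{"claw": 0,"x": 0,"y": 0,"z": 0,"rx": 0,"ry": 0,"rz": 0.15},{"claw": 0,"x": 0,"y": 0,"z": 0,"rx": 0,"ry": 0,"rz": 0.15},{"claw": 0,"x": 0,"y": 0,"z": 0,"rx": 0,"ry": 0,"rz": 0.15},{"claw": 0,"x": 0,"y": 0,"z": 0,"rx": 0,"ry": 0,"rz": 0.15},{"claw": 0,"x": 0,"y": 0,"z": 0,"rx": 0,"ry": 0,"rz": 0.15},{"claw": 0,"x": 0,"y": 0,"z": 0,"rx": 0,"ry": 0,"rz": 0.15},{"claw": 0,"x": 0,"y": 0,"z": 0,"rx": 0,"ry": 0,"rz": 0.02},{"claw": 0.6,"x": 0,"y": 0,"z": 0,"rx": 0,"ry": 0,"rz": 0},{"claw": 0.6,"x": 0,"y": 0,"z": 0,"rx": 0,"ry": 0,"rz": 0},{"claw": 0.6,"x": 0,"y": 0,"z": 0,"rx": 0,"ry": 0,"rz": 0}]'

```text
clock: 46.48
eef_pos: [0.4923, -0.321, 0.0567]
ee_rot: [0.0, -0.015, 1.0, -0.0]
wrist_force: [0.9, 0.7, -0.8]
gripper_width: 0.599
gripper_force: 0.0
```

>>> arm_command --series '[{"claw": 0.6,"x": 0,"y": 0,"z": 40,"rx": 0,"ry": 0,"rz": 0},{"claw": 0.6,"x": 0,"y": 0,"z": 60,"rx": 0,"ry": 0,"rz": 0},{"claw": 0.6,"x": 0,"y": 0,"z": 40,"rx": 0,"ry": 0,"rz": 0},{"claw": 0.6,"x": 0,"y": 0,"z": 0,"rx": 0,"ry": 0,"rz": 0},{"claw": 0.6,"x": 0,"y": 0,"z": 0,"rx": 0,"ry": 0,"rz": 0}]'

```text
clock: 47.1
eef_pos: [0.4918, -0.3206, 0.1958]
ee_rot: [-0.0, -0.015, 1.0, 0.0]
wrist_force: [-0.4, 0.3, -0.1]
gripper_width: 0.607
gripper_force: 0.0
```

```bash
python3 w.py .082 .096; python3 cap.py; python3 br.py scene
```

```text
eef [ 0.4915 -0.3204  0.1953] ytool deg 91.73 zax [-0.001  0.001 -1.   ] w 0.5971282646108547
obj 1251 [ 489.5 -320. ] [59.9 14. ] ang 2.89 z 0.0884 px 310 328 151 224
obj 417 [ 650.1 -363.7] [42.1  9.8] ang 66.63 z 0.0881 px 245 286 344 363
ball [0.619 0.151 0.133] world deg -103.4 42
ball [0.751 0.234 0.135] world deg -8.2 21
ball [0.538 0.275 0.132] world deg 166.4 70
ball [0.661 0.357 0.131] world deg 80.4 84
green [ 0.62   -0.1353  0.0653] 136
green [0.6586 0.0552 0.065 ] 54
green [0.608  0.0523 0.0653] 58
[ 1.235338   -0.33213301 -0.11867759]
scene green world [634.2  48.5] size [ 31.3 100.7] ang -2.9 | fixture 0.2 174.7 z 0.0644
scene green world [ 625.6 -138.8] size [ 25.6 109.9] ang -2.6 | fixture 0.9 -12.8 z 0.0642
scene web bench world [ 482.1 -282.9] size [33.3 74.8] ang -0.2 | fixture -135.3 -163.8 z 0.0498
scene web bed world [634.5  14.1] size [10.5 70.5] ang -2.0 | fixture 2.2 140.4 z 0.0817
scene web bed world [633.1 -25.8] size [ 9.4 71.2] ang -3.3 | fixture 2.8 100.4 z 0.0813
scene web bed world [632.1 -66.3] size [ 8.6 70.3] ang -2.7 | fixture 3.8 60.0 z 0.0813
scene web bed world [ 627.9 -105. ] size [ 9.9 70.5] ang -3.7 | fixture 1.6 21.1 z 0.0809
```

The knob is back at rest (bar at 2.9°, about where it was), the pack sits at 20, 60, 100 and 140 against an opening of 160, and the arm is clear.

```bash
python3 -c "
from workcell import arm
print(arm.hand_in())"
```

```text
the job is handed in; nothing more can be done
None
```

I handed the job in at about 47 s: all four brackets are clamped in the fixture after about 28 N of push on the spoke, the start knob was twisted to its stop and has sprung back, and the arm is clear of everything; the hand-in returned no verdict, and I didn't re-measure the hammer, can and ring at the end, though no move went near them.

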